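# Set a repaired panel on the photo easel and fire the camera with the guarded foot switch

## Robot

A 7-joint arm with a two-finger parallel gripper is mounted at the origin on the work surface. World frame = base frame: x ahead of the robot, y to its left, z up, the work surface at z = 0. Lengths are in m, angles in rad, forces in N, time in s.
With the tool pointing down it reaches from about 0.4 to 0.85 m from the base axis. Payload 10.4 kg.
Tool frame: the origin (TCP) lies between the finger pads; the fingertips stand manip.tip_extent ahead of it and the grasp point (between the pads) lies 6 mm ahead of it (manip.tip_extent is the distance from the TCP to the fingertips, in m); z points along the fingers, y is the line along which they close (so a half turn about z gives the same grasp; the last joint's range is limited). The gripper opens to 85 mm and grips with 20 to 120 N. Pads are 22 mm wide; open, the fingers measure 114 mm over their backs; the gripper's body (76 mm by 85 mm) begins 54 mm behind the grasp point. The pads swing forward as they close: fully open they stand 13 mm farther back than shut.
Start: joints at [1.078, 0.332, -0.065, 1.46, 0.022, 1.35, -0.088], TCP at [0.283, -0.557, 0.226] pointing down, gripper open.
Joint ranges: [-2.6, 2.6], [-0.5, 2.12], [-1.47, 1.34], [0.16, 2.42], [-1.27, 4.41], [0.06, 2.06], [-2.6, 2.6]. Speed limits (rad/s): [2.22, 2.22, 2.79, 2.79, 3.14, 3.14, 3.14].

## Interface

Orientations are given as a unit quaternion [x, y, z, w].
In Python, from workcell import get_obs, optics, workorder, manip gives the robot as it stands.
- The arm moves only by the tool jog_arm, never from a script. Its argument "increments" is a list of rows, each a list of 7 numbers: the shift along the tool's x, y, z in m, then the turn, a rotation vector about the tool's x, y, z in rad, then the opening, from -1 (shut) to 1 (fully open). A call has 1 to 5 rows; each row is the pose to reach, as a shift and turn from the pose commanded when the call began, along the tool's axes at that moment; what a row does not reach only later rows make up. A row lasts 1/12 s, in which the tool goes at most 41.7 mm and 7.16 degrees, less where a joint would pass 70% of its speed; a pose out of reach is approached as far as the arm can. A call with a gripper value outside its range is refused whole. The fingers move at their own pace and stop on an object; "grip_force" is the grip in N (left out, the last holds). Time passes only in rows, so rows that repeat a pose let the fingers close. It gives the time, the measured TCP pose, the force, the opening and the grip force at its end, in the units of the state.
- get_obs(): the state, without advancing time (a new reading comes with each control period).
- optics.camera(name): name is "scene" or "top" or "wrist"; returns a dict with "color" (384x512x3 uint8, red, green, blue), "depth" (384x512 float32, m along the optical axis (not along the pixel's ray), 0 where there is no reading), "K" (3x3 intrinsics, pixels), "k1" (the pictures are not rectified: a ray, as slopes to the right and down, at radius r is drawn at 1 + k1 r^2 times it, then the intrinsics apply), "R" (3x3) and "t" (3): a world point X has camera coordinates R X + t. Camera axes: x right, y down, z forward; pixel columns grow to the right and rows downward; lengths in m; the calibration is good to about 2 mm. A picture is of the moment at which its call begins.
- workorder.hand_in(): hands the job in; it is judged then, once.
The state is a dict: "clock": time; "joint_pos": joint angles; "joint_velocities": joint speeds; "tau": joint torques, N m; "position": TCP position; "ee_rot": TCP orientation; "ft_force": force on the tool from outside, world axes, zero at the start; "torque": the same for the moment, N m; "grip_width": opening from 0.0 (shut) to 1.0 (fully open); "grasp_force": force on a finger pad.
Only numpy, scipy, OpenCV 4.12 (cv2) and the standard library are available. Lean on these libraries where they do the work, as an engineer would, in place of code of your own. Each camera call takes 0.05 s, during which the arm holds its last target. There are 200 camera calls.

## Task

Photograph the repaired orange panel: take it out of the rack and lean it squarely on the easel, picture side to the camera, its foot on the tray up against the lip and its back on the rubber bar, and let go of it. Then reach in under the yellow hood of the foot switch and press the red pedal fully down to its stop, without forcing it, hold it there for a good second, and let it come back up. Leave the other panels and everything else on the bench where they are, and do not press the pedal before the panel leans.

Things in the scene. Friction and masses are not known exactly. Their poses are not given: they have to be found in the camera images.
- orange_panel: the panel to photograph: a loose orange plastic plate 10 mm thick (its x), 100 mm wide (y) and 140 mm tall (z), about 160 g, standing upright in one of the rack's three slots. Origin: centre of its underside; z points to its top, +x out of the picture side (black window, three white dots; 1 mm deep decoration)
- panel_top (a point): centre of the orange panel's top edge, 140 mm above its origin
- panel_view (a point): a point in the air 60 mm in front (+x) of the middle of the orange panel: it shows which way the picture side looks
- white_panel: a white panel of the same size in the rack; leave it alone
- blue_panel: a blue panel of the same size in the rack; leave it alone
- rack: fixed black rack, 170 mm (x) by 110 mm (y), with three slots 60 mm apart along its x (at -60, 0, +60 mm), in any of which the orange panel may stand. Origin: centre of its underside. The panels stand on its floor at z = 8 mm between grey ribs that reach up to 34 mm; each slot is 12 mm wide. All panels' picture sides look along the rack's +x
- easel: fixed aluminium easel, open to +x, where a small black camera stands 250 mm off. Origin: centre of its underside. Tray floor at z = 8 mm. Black front lip: inner face at x = 27, top at z = 20 mm. Black rubber bar at the back, 12 mm thick, along y, axis at x = -35, z = 85 mm, posts at y = -62 and 62 mm. With its foot at the lip and back on the bar a panel leans about 30 degrees, top to -x
- easel_lip (a point): middle of the foot of the lip's inner face, on the tray floor (x = 27, y = 0, z = 8 mm in the easel's frame)
- footswitch: fixed foot switch with a yellow slotted hood, 200 (x) by 134 (y) by 135 mm high on a dark base plate 160 mm wide, lower behind, entered only from its -x end (about towards the robot). Origin: centre of its underside. 114 mm between the cheeks; the roof (6 mm thick, underside at z = 129 mm) reaches forward to x = -95 mm; its slots (12 mm) are too narrow for a finger. Base plate top at z = 12 mm
- pedal (a joint): angle of the red pedal about its rear hinge (rad): 0 up at rest, grows as the front edge is pressed down, stop at 0.15. The spring takes about 5 N at the front edge to start and 11 N near the stop, and brings the pedal back
- pedal_edge (a point): middle of the red pedal's front edge, on its upper face; moves with it. At rest at x = -103, y = 0, z = 61 mm in the foot switch's frame, 8 mm in front of the roof's edge; goes down 20 mm. The pedal is a plate 92 mm wide, hinged at x = 30, z = 36 mm (axis along y), sloping up to the front by 0.16 rad at rest, level at the stop
- cup: loose paper cup, 80 mm across, 100 mm high; leave it alone
- mouse: loose black computer mouse, about 75 mm long, 40 mm high; leave it alone
- screwdriver: loose screwdriver with a red handle, lying on the bench; leave it alone
- jar: loose closed jar, 54 mm across, 60 mm high; leave it alone
- parts_tray: loose orange tray, 150 by 110 by 30 mm; leave it alone
Not all that is in view belongs to the job. There is more than one size of the orange_panel; the job needs the smallest.

How it is judged:
By the outcome, as a careful person would: the job done as asked, in the order asked, and still so for the second after the job is handed in, with the robot touching nothing.
It also fails if it takes over 54 s, if anything falls off the work surface, if the arm or the gripper's body presses on something with over 40 N, if the wrist force passes 120 N, or if a joint passes its speed limit or range.

## Working session

There is one attempt and no reset: what is moved stays moved. The work goes in short steps, Python scripts to look and compute and a tool call to move; the robot and the scene stay as the last step left them, time stands still between calls to the robot, and variables do not carry over. Pictures are saved under pics/ and viewed, at most 10 in all, crops included, and the job is handed in when it is done.

Besides the shell and the picture viewer there is one more tool, called after ">>>" as a command line: name --pt "numbers of a row" for each row, then --argument value for the rest. jog_arm: Moves the arm, as the interface text tells. Its arguments: {"type":"object","properties":{"increments":{"type":"array"},"grip_force":{"type":"number"}},"required":["increments"]}

```bash
mkdir -p pics; cat > h.py <<'E'
import numpy as np, cv2
from workcell import get_obs, optics, workorder, manip
from scipy.spatial.transform import Rotation as Rn
def cloud(c):
    K=c["K"];h,w=c["depth"].shape
    u,v=np.meshgrid(np.arange(w),np.arange(h))
    p=cv2.undistortPoints(np.stack([u,v],-1).reshape(-1,1,2).astype(float),K,np.array([c["k1"],0,0,0,0.])).reshape(h,w,2)
    d=c["depth"][...,None]
    P=np.concatenate([p*d,d],-1)
    return (P-c["t"])@c["R"]
E
python3 - <<'E'
from h import *
for n in ["scene","top"]:
    c=optics.camera(n); np.savez(n+".npz",**c)
    cv2.imwrite(f"pics/{n}.png",cv2.resize(c["color"][...,::-1],(800,600)))
    print(n,-c["R"].T@c["t"],c["R"][2],c["k1"])
print(get_obs(),manip.tip_extent)
E
```

```text
scene [1.32946704 0.4290209  1.06007512] [-0.62794577 -0.33363609 -0.70311526] -0.008016948394462335
top [ 0.36728555 -0.01793235  1.7606311 ] [ 0.08210356 -0.00577331 -0.99660708] 0.013851818576377078
{'clock': 0.1, 'joint_pos': array([ 1.07837992,  0.33285294, -0.06470291,  1.4608042 ,  0.02159379,
        1.3498906 , -0.0885088 ]), 'joint_velocities': array([-0.00172954, -0.00297857, -0.00144868, -0.00326109, -0.00067249,
       -0.00137827, -0.00158066]), 'tau': array([ 1.83835633e-03, -6.26745701e+01,  4.94346872e-02, -3.92433035e+01,
        1.62489427e-02,  7.01565034e-03,  2.40394644e-05]), 'position': array([ 0.2828096 , -0.55699769,  0.22489322]), 'ee_rot': array([ 9.72534276e-01,  2.32758856e-01, -1.69187070e-04, -6.06857794e-04]), 'ft_force': array([ 0.24938646, -0.7013025 ,  0.23694898]), 'torque': array([ 0.02114017, -0.03613008,  0.02079912]), 'grasp_force': 0.0, 'grip_width': 0.998631037743352} 0.025
```

View pics/scene.png

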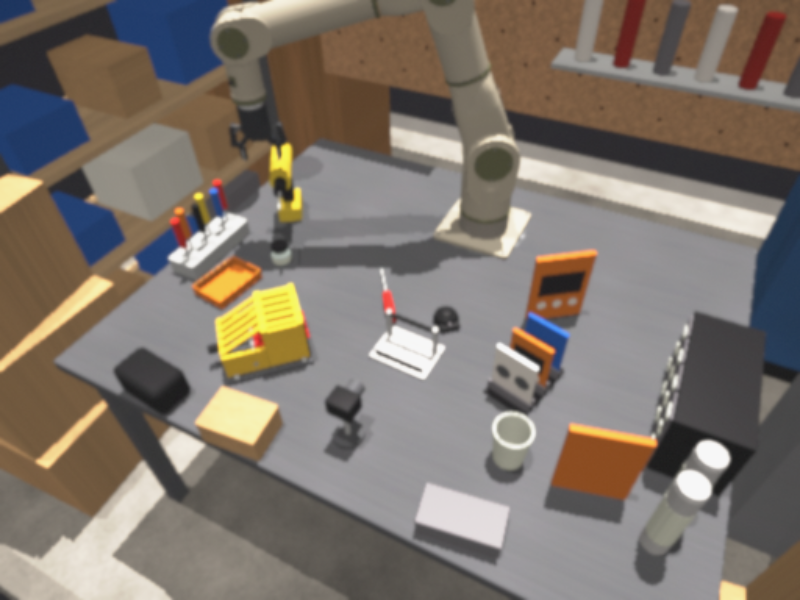

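View pics/top.png

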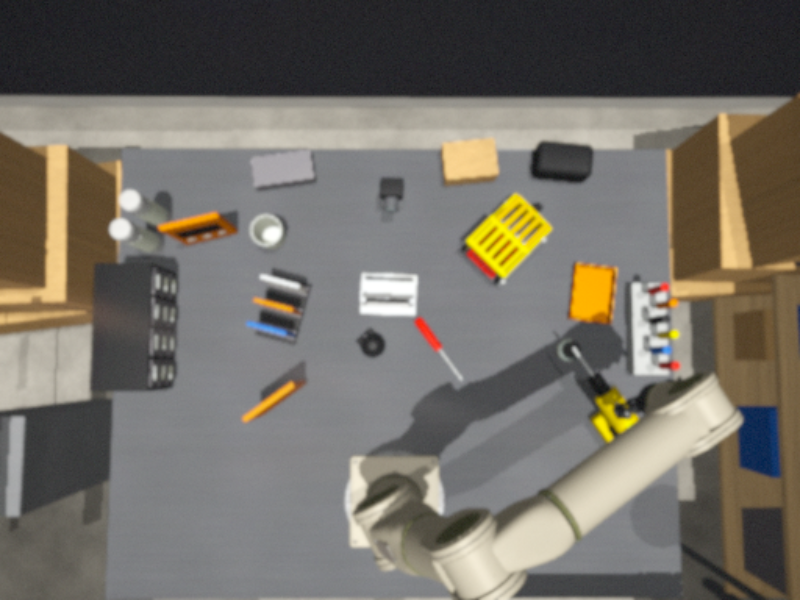

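The scene view (800x600) shows the rack near (525,370), with white, orange and blue panels; the small orange one is in the middle slot. The easel is at (408,345), opening toward the small camera at (345,400), and the hood is at (265,330). In the top view, the rack is at (278,305), the easel at (388,293) and the hood at (507,237) with its red pedal at (481,263).

```bash
cat > m.py <<'E'
from h import *
C={n:dict(np.load(n+".npz")) for n in["scene","top"]}
W={n:cloud(C[n]) for n in C}
def sel(n,box,m=None):
    u0,u1,v0,v1=[int(x*.64) for x in box]
    k=np.zeros((384,512),bool);k[v0:v1,u0:u1]=1
    k&=C[n]["depth"]>0
    hsv=cv2.cvtColor(C[n]["color"],cv2.COLOR_RGB2HSV)
    if m is not None:k&=m(hsv[...,0].astype(int),hsv[...,1].astype(int),hsv[...,2].astype(int))
    return W[n][k],hsv[k]
def rect(P):
    r=cv2.minAreaRect(P[:,:2].astype(np.float32)*1000);return np.round(r[0],1),np.round(r[1],1),round(r[2],1)
E
python3 - <<'E'
from m import *
org=lambda h,s,v:(h<18)&(h>4)&(s>140)&(v>90)
blu=lambda h,s,v:(h>95)&(h<125)&(s>120)
wht=lambda h,s,v:(s<40)&(v>150)
yel=lambda h,s,v:(h>20)&(h<35)&(s>140)&(v>80)
red=lambda h,s,v:((h<5)|(h>172))&(s>140)&(v>70)
for nm,n,box,m in [("org","top",(245,310,290,318),org),("blu","top",(240,310,315,345),blu),("wht","top",(250,312,265,295),wht),
  ("org","scene",(500,560,325,385),org),("wht","scene",(485,545,340,405),wht),("blu","scene",(520,575,310,370),blu),
  ("easel","top",(350,425,262,325),wht),("easel","scene",(362,450,300,380),wht),
  ("hood","top",(455,560,185,290),yel),("hood","scene",(205,320,275,385),yel),("red","top",(455,510,240,290),red),("red","scene",(290,320,310,350),red)]:
    P,_=sel(n,box,m)
    if len(P)==0: print(nm,n,0);continue
    z=P[:,2];print(nm,n,len(P),"z",np.round(np.percentile(z,[2,25,50,75,98]),3),"all",rect(P))
    lo=np.percentile(z,98)-.012
    t=P[z>lo]; print("   top",len(t),rect(t),t.mean(0).round(4), "pca",np.round(np.linalg.svd((t-t.mean(0))[:,:2],full_matrices=0)[2][0],3))
    if n=="scene" and nm in("org","wht","blu"):
        q=P[(z>.05)&(z<.14)]
        nn=np.linalg.svd(q-q.mean(0),full_matrices=0)[2][2];print("   normal",nn.round(3),q.mean(0).round(4))
# nearby table height
P,_=sel("top",(440,560,300,330));print("table",np.median(P[:,2]))
E
```

```text
org top 56 z [0.002 0.013 0.052 0.143 0.152] all (array([514.6, 311.2]), array([127.2,  19.3]), 74.8)
   top 16 (array([507.3, 297.7]), array([97.1,  7.8]), 76.0) [0.5108 0.306  0.1473] pca [-0.243 -0.97 ]
blu top 84 z [0.001 0.142 0.146 0.149 0.152] all (array([451.9, 326.7]), array([124.3,  13.9]), 75.9)
   top 67 (array([448.9, 315. ]), array([99.3,  9.7]), 74.8) [0.4481 0.3127 0.1468] pca [-0.251 -0.968]
wht top 151 z [-0.003  0.034  0.127  0.146  0.152] all (array([574.6, 302.9]), array([142.9,  25.2]), 73.1)
   top 69 (array([564.5, 283.8]), array([100.3,  10.3]), 75.1) [0.5645 0.2842 0.1471] pca [-0.261 -0.965]
org scene 317 z [0.041 0.099 0.125 0.139 0.149] all (array([440.1, 292.2]), array([184.7,  91.2]), 6.9)
   top 91 (array([507.8, 300.3]), array([97.9, 14.1]), 75.8) [0.5106 0.3019 0.1443] pca [-0.248 -0.969]
   normal [-0.636  0.487  0.599] [0.5068 0.309  0.1115]
wht scene 564 z [-0.004  0.002  0.107  0.135  0.15 ] all (array([492.8, 265.6]), array([216., 129.]), 21.4)
   top 125 (array([566.4, 283.6]), array([99.3, 11.8]), 74.9) [0.5675 0.2852 0.1455] pca [0.25  0.968]
[... 953 characters left out ...]
 0.1342] pca [-0.764 -0.646]
hood scene 2422 z [0.001 0.049 0.089 0.13  0.137] all (array([ 613.6, -389.4]), array([401.9, 209.8]), 49.9)
   top 695 (array([ 664.1, -267.8]), array([135.1, 114.9]), 45.1) [ 0.6666 -0.2608  0.133 ] pca [-0.661 -0.751]
red top 88 z [0.005 0.054 0.059 0.062 0.067] all (array([ 623.4, -225.4]), array([98.2, 19.5]), 45.8)
   top 60 (array([ 620.4, -225.3]), array([87.2, 13.1]), 44.4) [ 0.6188 -0.2256  0.0608] pca [-0.704 -0.71 ]
red scene 11 z [0.057 0.058 0.059 0.06  0.063] all (array([ 631.2, -209.3]), array([43.1,  4.3]), 42.2)
   top 11 (array([ 631.2, -209.3]), array([43.1,  4.3]), 42.2) [ 0.634  -0.2072  0.0594] pca [0.719 0.695]
table -0.0009170072913217255
```

```bash
cat > plan.py <<'E'
from h import *
def frame(a,tilt=0):  # y heading a (deg), tool z tilted outward along heading by tilt (deg)
    a,t=np.radians([a,tilt]);h=np.array([np.cos(a),np.sin(a),0]);k=np.array([0,0,1.])
    y=h*np.cos(t)+k*np.sin(t);z=h*np.sin(t)-k*np.cos(t)
    return np.c_[np.cross(y,z),y,z]
def plan(p,R,n=1):
    o=get_obs();p0=o["position"];R0=Rn.from_quat(o["ee_rot"]).as_matrix()
    rv=Rn.from_matrix(R0.T@R).as_rotvec()
    print("dist",np.linalg.norm(np.array(p)-p0).round(3),"ang",np.linalg.norm(rv).round(3))
    for i in range(n):
        Ri=R0@Rn.from_rotvec(rv*i/n).as_matrix()
        print(np.r_[Ri.T@(np.array(p)-p0)/n,rv/n].round(4).tolist())
E
python3 - <<'E'
from plan import *
plan([.5075,.2995,.24],frame(-15),5)
from m import *
# easel detail: white base points z<.02 and dark lip in top
P,h=sel("top",(352,425,264,322),lambda h,s,v:(v>170)&(s<40)); q=P[P[:,2]<.025]; print(len(q),rect(q),q.mean(0))
P,h=sel("top",(364,412,296,310),lambda h,s,v:(v<70)); print(len(P),rect(P),P.mean(0))
P,h=sel("top",(362,416,266,284),lambda h,s,v:(v<90)); print(len(P),rect(P),P.mean(0))
P,h=sel("top",(375,408,175,215),lambda h,s,v:(v<60)); print("cam",len(P),P.mean(0))
E
```

```text
dist 0.886 ang 0.839
[0.1176, -0.1324, -0.0029, -0.0002, -0.0001, -0.1678]
[0.1381, -0.1109, -0.0029, -0.0002, -0.0001, -0.1678]
[0.1547, -0.0863, -0.0029, -0.0002, -0.0001, -0.1678]
[0.1669, -0.0592, -0.003, -0.0002, -0.0001, -0.1678]
[0.1745, -0.0305, -0.003, -0.0002, -0.0001, -0.1678]
905 (array([546.3,  18. ]), array([157. , 119.6]), 89.4) [0.54707714 0.01858599 0.00699291]
0 (array([0., 0.]), array([0., 0.]), 0.0) [nan nan nan]
0 (array([0., 0.]), array([0., 0.]), 0.0) [nan nan nan]
cam 8 [0.78268453 0.01450335 0.1252824 ]<stdin>:6: RuntimeWarning: Mean of empty slice.
  ret = um.true_divide(
<stdin>:7: RuntimeWarning: Mean of empty slice.
```

>>> jog_arm --pt "0.118 -0.132 -0.003 0 0 -0.168 -0.06" --pt "0.118 -0.132 -0.003 0 0 -0.168 -0.06" --pt "0.118 -0.132 -0.003 0 0 -0.168 -0.06" --pt "0.118 -0.132 -0.003 0 0 -0.168 -0.06" --pt "0.118 -0.132 -0.003 0 0 -0.168 -0.06"

```text
clock: 0.52
position: [0.3309, -0.3802, 0.2287]
ee_rot: [0.949, 0.317, 0.0, -0.001]
ft_force: [0.5, 0.2, 0.5]
grip_width: 0.473
grasp_force: 0.0
```

>>> jog_arm --pt "0.138 -0.111 -0.003 0 0 -0.168 -0.06" --pt "0.138 -0.111 -0.003 0 0 -0.168 -0.06" --pt "0.138 -0.111 -0.003 0 0 -0.168 -0.06" --pt "0.138 -0.111 -0.003 0 0 -0.168 -0.06" --pt "0.138 -0.111 -0.003 0 0 -0.168 -0.06"

```text
clock: 0.93
position: [0.3748, -0.2089, 0.2319]
ee_rot: [0.919, 0.395, 0.0, -0.0]
ft_force: [1.3, 0.5, 0.4]
grip_width: 0.47
grasp_force: 0.0
```

>>> jog_arm --pt "0.155 -0.086 -0.003 0 0 -0.168 -0.06" --pt "0.155 -0.086 -0.003 0 0 -0.168 -0.06" --pt "0.155 -0.086 -0.003 0 0 -0.168 -0.06" --pt "0.155 -0.086 -0.003 0 0 -0.168 -0.06" --pt "0.155 -0.086 -0.003 0 0 -0.168 -0.06"

```text
clock: 1.35
position: [0.4194, -0.0374, 0.235]
ee_rot: [0.882, 0.471, 0.001, -0.0]
ft_force: [-0.0, 0.1, 0.7]
grip_width: 0.471
grasp_force: 0.0
```

```bash
python3 - <<'E'
from plan import *
o=get_obs();print(o["clock"],o["position"],o["grip_width"],o["joint_pos"].round(2))
plan([.5075,.2995,.24],frame(-15),2)
c=optics.camera("wrist");np.savez("w1.npz",**c)
cv2.imwrite("pics/w1.png",c["color"][...,::-1])
E
```

```text
1.35 [ 0.41943745 -0.03735432  0.23500954] 0.47081780028426784 [ 0.63 -0.11 -0.59  1.92 -0.07  1.32 -0.53]
dist 0.348 ang 0.328
[0.1645, -0.0571, -0.0023, 0.0004, -0.0006, -0.164]
[0.1716, -0.0295, -0.0024, 0.0004, -0.0006, -0.164]
```

View pics/w1.png

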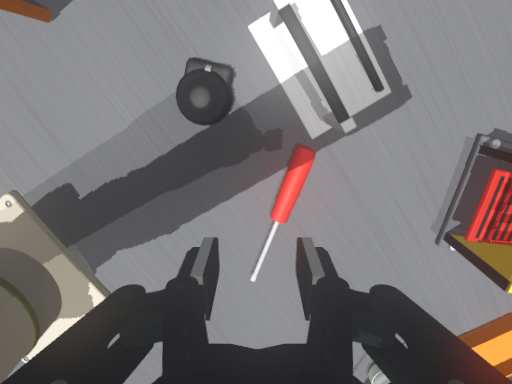

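The wrist view shows the easel at (330,60), with the rubber bar at (315,65) and the lip at (360,40). The mouse is at (205,92), the screwdriver at (290,200) and the pedal at the right edge (495,210).

>>> jog_arm --pt "0.165 -0.057 -0.002 0 0 -0.164 -0.06" --pt "0.165 -0.057 -0.002 0 0 -0.164 -0.06" --pt "0.165 -0.057 -0.002 0 0 -0.164 -0.06" --pt "0.165 -0.057 -0.002 0 0 -0.164 -0.06" --pt "0.165 -0.057 -0.002 0 0 -0.164 -0.06"

```text
clock: 1.82
position: [0.4643, 0.1313, 0.2369]
ee_rot: [0.841, 0.541, 0.001, -0.001]
ft_force: [-0.2, -0.1, -0.1]
grip_width: 0.47
grasp_force: 0.0
```

>>> jog_arm --pt "0.172 -0.029 -0.002 0 0 -0.164 -0.06" --pt "0.172 -0.029 -0.002 0 0 -0.164 -0.06" --pt "0.172 -0.029 -0.002 0 0 -0.164 -0.06" --pt "0.172 -0.029 -0.002 0 0 -0.164 -0.06" --pt "0.172 -0.029 -0.002 0 0 -0.164 -0.06"

```text
clock: 2.23
position: [0.5092, 0.2993, 0.2373]
ee_rot: [0.794, 0.608, -0.0, -0.002]
ft_force: [-0.2, -0.2, 1.3]
grip_width: 0.466
grasp_force: 0.0
```

```bash
python3 - <<'E'
from plan import *
o=get_obs();print(o["clock"],o["position"],o["grip_width"],o["joint_pos"].round(2))
plan([.5075,.2995,.143],frame(-15),1)
c=optics.camera("wrist");np.savez("w2.npz",**c)
cv2.imwrite("pics/w2.png",c["color"][...,::-1])
P=cloud(c);z=P[...,2];hsv=cv2.cvtColor(c["color"],cv2.COLOR_RGB2HSV)
k=(hsv[...,0]>4)&(hsv[...,0]<18)&(hsv[...,1]>140)&(z>.135)&(z<.16)&(P[...,1]>.2)&(P[...,1]<.4)&(P[...,0]<.6)
r=cv2.minAreaRect(P[k][:,:2].astype(np.float32)*1000);print(k.sum(),r,P[k].mean(0))
# easel in w1
c=dict(np.load("w1.npz"));P=cloud(c);v=c["color"].max(-1);z=P[...,2]
e=(P[...,0]>.46)&(P[...,0]<.64)&(abs(P[...,1]-.02)<.09)&(v<70)
u=np.arange(512)[None]
for nm,k in[("bar",e&(z>.07)&(z<.11)),("lip",e&(z>.012)&(z<.03))]:
    q=P[k][:,:2].astype(np.float32)*1000
    if len(q)>5: print(nm,k.sum(),cv2.minAreaRect(q),P[k].mean(0),cv2.fitLine(q,cv2.DIST_HUBER,0,.01,.01).ravel())
E
```

```text
2.2333 [0.50915671 0.29928211 0.2372672 ] 0.4657241953555261 [ 0.09  0.38 -0.89  1.5   0.29  1.4  -1.08]
dist 0.094 ang 0.004
[-0.0004, -0.0013, 0.0943, -0.0035, -0.0023, -0.0015]
1624 ((401.78424072265625, 284.39825439453125), (257.2916259765625, 93.03556060791016), 8.617222785949707) [0.40376432 0.28934152 0.15070337]
bar 18 ((516.75341796875, -35.4072265625), (5.738682270050049, 10.985684394836426), 58.42804718017578) [ 0.51585107 -0.03546985  0.09011662] [ 9.8958462e-01 -1.4395213e-01  5.1590680e+02 -3.5943970e+01]
lip 90 ((583.62158203125, -36.08507537841797), (21.112192153930664, 7.0810651779174805), 89.4256820678711) [ 0.58251907 -0.03888576  0.01989567] [ 7.5565554e-02 -9.9714082e-01  5.8182971e+02 -3.8362919e+01]
```

View pics/w2.png

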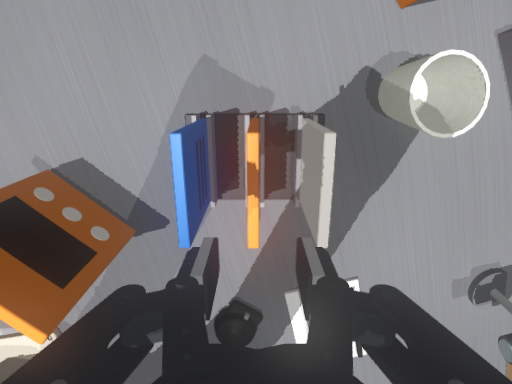

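The wrist view shows the orange panel's top edge at (254,118)-(254,247), centred and parallel between the fingers, so I'm descending to grasp.

>>> jog_arm --pt "0 -0.001 0.032 -0.003 -0.002 0 -0.06" --pt "0 -0.001 0.064 -0.003 -0.002 0 -0.06" --pt "0 -0.001 0.085 -0.003 -0.002 0 -0.06" --pt "0 -0.001 0.094 -0.003 -0.002 0 -0.06" --pt "0 -0.001 0.094 -0.003 -0.002 0 -0.06"

```text
clock: 2.7
position: [0.5085, 0.2916, 0.1425]
ee_rot: [0.796, 0.605, -0.002, 0.002]
ft_force: [-0.1, 0.1, 0.2]
grip_width: 0.474
grasp_force: 0.0
```

>>> jog_arm --pt "0 0 0 0 0 0 -0.5" --pt "0 0 0 0 0 0 -0.8" --pt "0 0 0 0 0 0 -1" --pt "0 0 0 0 0 0 -1" --pt "0 0 0 0 0 0 -1" --grip_force 50

```text
clock: 3.12
position: [0.5094, 0.2938, 0.1454]
ee_rot: [0.796, 0.606, 0.001, 0.002]
ft_force: [-1.2, 0.4, 0.5]
grip_width: -0.002
grasp_force: 0.0
```

```bash
python3 - <<'E'
from plan import *
o=get_obs();print({k:np.round(o[k],4) for k in o if k not in("tau","joint_velocities")})
c=optics.camera("wrist");np.savez("w3.npz",**c)
cv2.imwrite("pics/w3.png",c["color"][...,::-1])
E
```

```text
{'clock': np.float64(3.1167), 'joint_pos': array([ 0.0764,  0.4387, -0.8576,  1.6308,  0.352 ,  1.2321, -1.1218]), 'position': array([0.5094, 0.2938, 0.1454]), 'ee_rot': array([7.956e-01, 6.059e-01, 7.000e-04, 2.000e-03]), 'ft_force': array([-1.1709,  0.3914,  0.5394]), 'torque': array([-0.03  , -0.0015,  0.0042]), 'grasp_force': np.float64(0.0), 'grip_width': np.float64(-0.0023)}
```

View pics/w3.png

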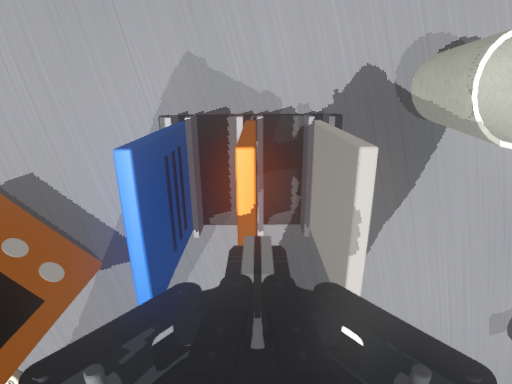

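```bash
python3 - <<'E'
from plan import *
def proj(c,X):
    rv,_=cv2.Rodrigues(c["R"]);return cv2.projectPoints(np.array(X,float).reshape(-1,1,3),rv,c["t"],c["K"],np.array([c["k1"],0,0,0.]))[0].reshape(-1,2).round(0)
hx=np.array([np.cos(np.radians(-15)),np.sin(np.radians(-15)),0]);hy=np.array([-hx[1],hx[0],0])
o0=np.array([.5075,.2995,.148])
for f in["w2","w3"]:
    c=dict(np.load(f+".npz"));print(f,-c["R"].T@c["t"],c["R"][2])
    print("panel top ends",proj(c,[o0+.05*hy,o0-.05*hy]))
    P=cloud(c);hsv=cv2.cvtColor(c["color"],cv2.COLOR_RGB2HSV);z=P[...,2]
    for nm,lo,hi in(("blue",95,125),("org",4,18)):
        k=(hsv[...,0]>lo)&(hsv[...,0]<hi)&(hsv[...,1]>120)&(z>.12)&(z<.18)
        k[:,:110]=0
        q=P[k];t=q[q[:,2]>np.percentile(q[:,2],97)-.008];print(nm,k.sum(),np.percentile(q[:,2],[50,97]),cv2.minAreaRect(t[:,:2].astype(np.float32)*1000))
o=get_obs();R=Rn.from_quat(o["ee_rot"]).as_matrix();print("tcp,tip px",proj(c,[o["position"],o["position"]+R[:,2]*.025]))
print("finger depth pts",P[250:256,255:259].reshape(-1,3).mean(0),P[300,258])
E
```

```text
w2 [0.53023476 0.3757638  0.38718676] [-0.08252957 -0.29802971 -0.95098221]
panel top ends [[255. 131.]
 [255. 247.]]
blue 2153 [0.14850064 0.15028163] ((447.8143005371094, 315.1285400390625), (98.98214721679688, 10.249072074890137), 75.28904724121094)
org 857 [0.14916514 0.15051072] ((505.8607482910156, 300.1267395019531), (98.85001373291016, 9.73796272277832), 75.03713989257812)
w3 [0.52993502 0.37095727 0.29503241] [-0.07823222 -0.30278132 -0.94984377]
panel top ends [[249. 144.]
 [252. 314.]]
blue 5556 [0.14726814 0.15017759] ((448.7129211425781, 318.5152282714844), (92.24335479736328, 10.671242713928223), 74.99132537841797)
org 1028 [0.14893802 0.15024855] ((511.5573425292969, 322.2735290527344), (52.875736236572266, 10.05248737335205), 75.1771240234375)
tcp,tip px [[257. 244.]
 [257. 225.]]
finger depth pts [0.5119911  0.30429877 0.17347725] [0.50902081 0.29135527 0.18950401]
```

```bash
python3 - <<'E'
from plan import *
c=dict(np.load("w3.npz"));P=cloud(c)
for v in range(228,300,6): print(v,[(P[v,u]*1000).round(0).tolist() for u in(248,258,266)],c["color"][v,258])
E
```

```text
228 [[508.0, 306.0, 150.0], [500.0, 253.0, 36.0], [504.0, 235.0, 1.0]] [143 132 133]
234 [[507.0, 303.0, 149.0], [498.0, 247.0, 36.0], [502.0, 229.0, 1.0]] [204 197 203]
240 [[508.0, 305.0, 160.0], [513.0, 304.0, 162.0], [517.0, 303.0, 162.0]] [74 53 51]
246 [[508.0, 305.0, 168.0], [513.0, 304.0, 168.0], [516.0, 303.0, 168.0]] [69 52 50]
252 [[508.0, 305.0, 173.0], [513.0, 304.0, 173.0], [516.0, 303.0, 173.0]] [65 51 51]
258 [[508.0, 305.0, 177.0], [513.0, 304.0, 179.0], [516.0, 304.0, 179.0]] [60 51 50]
264 [[509.0, 305.0, 183.0], [513.0, 304.0, 183.0], [516.0, 303.0, 182.0]] [55 49 49]
270 [[508.0, 305.0, 187.0], [513.0, 304.0, 188.0], [516.0, 304.0, 188.0]] [54 49 50]
276 [[508.0, 304.0, 190.0], [512.0, 303.0, 190.0], [515.0, 302.0, 190.0]] [57 53 55]
282 [[509.0, 307.0, 198.0], [511.0, 300.0, 189.0], [516.0, 304.0, 197.0]] [53 51 52]
288 [[509.0, 306.0, 201.0], [511.0, 298.0, 190.0], [516.0, 304.0, 201.0]] [50 49 50]
294 [[509.0, 307.0, 205.0], [510.0, 295.0, 191.0], [515.0, 304.0, 204.0]] [49 49 50]
```

```bash
python3 - <<'E'
from plan import *
c=dict(np.load("w2.npz"));P=cloud(c)
for v in range(230,312,8): print(v,[(P[v,u]*1000).round(0).tolist() for u in(203,211,216,301,310,318)])
o=get_obs();R=Rn.from_quat(o["ee_rot"]).as_matrix();print(o["position"],R.round(3).tolist())
c=optics.camera("scene");np.savez("s3.npz",**c)
cv2.imwrite("pics/s3.png",cv2.resize(c["color"][170:300,290:420,::-1],(780,780))[:600])
c=optics.camera("top");P=cloud(c)
E
```

```text
230 [[410.0, 219.0, 1.0], [421.0, 216.0, 2.0], [427.0, 215.0, 1.0], [541.0, 184.0, 1.0], [546.0, 239.0, 117.0], [551.0, 254.0, 149.0]]
238 [[487.0, 317.0, 252.0], [491.0, 316.0, 252.0], [493.0, 315.0, 252.0], [533.0, 304.0, 251.0], [537.0, 303.0, 251.0], [549.0, 246.0, 149.0]]
246 [[488.0, 316.0, 259.0], [491.0, 315.0, 259.0], [492.0, 312.0, 254.0], [532.0, 305.0, 260.0], [536.0, 303.0, 259.0], [548.0, 239.0, 150.0]]
254 [[489.0, 316.0, 266.0], [492.0, 314.0, 266.0], [491.0, 308.0, 255.0], [531.0, 303.0, 265.0], [535.0, 303.0, 266.0], [539.0, 298.0, 259.0]]
262 [[490.0, 315.0, 273.0], [492.0, 313.0, 271.0], [490.0, 304.0, 256.0], [530.0, 300.0, 266.0], [534.0, 304.0, 273.0], [537.0, 302.0, 273.0]]
270 [[490.0, 314.0, 278.0], [492.0, 310.0, 272.0], [489.0, 301.0, 258.0], [529.0, 296.0, 267.0], [533.0, 304.0, 280.0], [536.0, 303.0, 279.0]]
278 [[491.0, 313.0, 283.0], [491.0, 306.0, 273.0], [488.0, 298.0, 259.0], [528.0, 292.0, 266.0], [532.0, 303.0, 284.0], [535.0, 303.0, 285.0]]
286 [[490.0, 311.0, 284.0], [490.0, 303.0, 274.0], [488.0, 295.0, 261.0], [527.0, 289.0, 268.0], [531.0, 299.0, 283.0], [534.0, 305.0, 293.0]]
294 [[489.0, 307.0, 283.0], [488.0, 299.0, 274.0], [395.0, 114.0, 2.0], [527.0, 286.0, 270.0], [530.0, 296.0, 283.0], [533.0, 304.0, 296.0]]
302 [[488.0, 303.0, 284.0], [488.0, 297.0, 276.0], [391.0, 100.0, 1.0], [515.0, 73.0, 10.0], [530.0, 292.0, 283.0], [532.0, 305.0, 301.0]]
310 [[487.0, 301.0, 286.0], [487.0, 293.0, 277.0], [386.0, 85.0, 1.0], [512.0, 59.0, 10.0], [529.0, 289.0, 284.0], [532.0, 310.0, 311.0]]
[0.50926607 0.29373205 0.14522781] [[0.266, 0.964, 0.003], [0.964, -0.266, -0.003], [-0.002, 0.004, -1.0]]
```

View pics/s3.png

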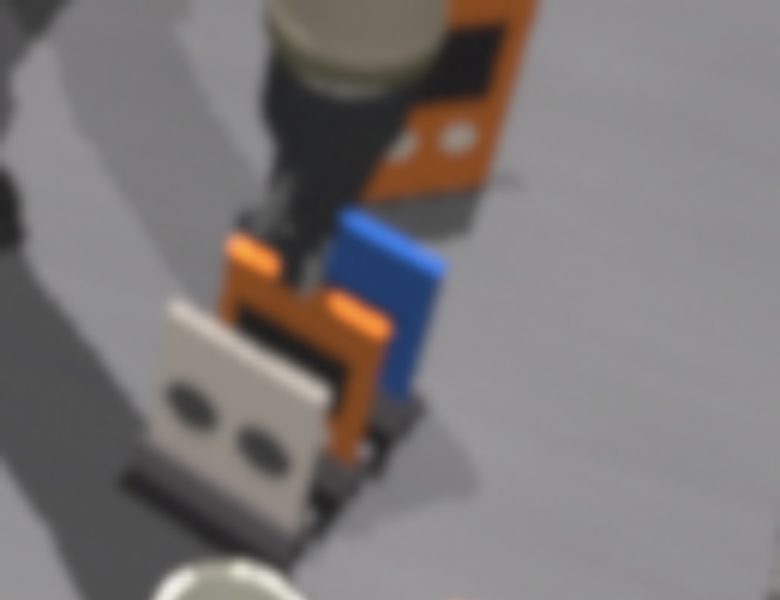

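The zoomed scene view shows the shut fingertips at (290,275), just above the panel's top edge. Depth confirms this, putting the tips at z≈0.157. The TCP reading is therefore about 37 mm low against the real tips, while lateral agreement is good. I'll open, shift and go 39 mm lower.

>>> jog_arm --pt "0.003 -0.002 -0.005 0 0 0 -0.06" --pt "0.006 -0.003 -0.005 0 0 0 -0.06" --pt "0.006 -0.003 -0.005 0 0 0 -0.06" --pt "0.006 -0.003 -0.005 0 0 0 -0.06"

```text
clock: 3.6
position: [0.5076, 0.3007, 0.1497]
ee_rot: [0.795, 0.606, 0.0, 0.002]
ft_force: [-0.3, 0.1, -0.0]
grip_width: 0.474
grasp_force: 0.0
```

```bash
cat >> plan.py <<'E'
def st():
    o=get_obs();print(o["clock"],o["position"].round(4),"f",o["ft_force"].round(1),"w",round(float(o["grip_width"]),3),o["grasp_force"],"j",o["joint_pos"].round(2));return o
E
python3 - <<'E'
from plan import *
st();c=optics.camera("wrist");P=cloud(c);z=P[...,2];hsv=cv2.cvtColor(c["color"],cv2.COLOR_RGB2HSV)
k=(hsv[...,0]>4)&(hsv[...,0]<18)&(hsv[...,1]>140)&(z>.142)&(z<.16);k[:,:150]=0
r=cv2.minAreaRect(P[k][:,:2].astype(np.float32)*1000);print(k.sum(),r)
d=(c["color"].max(-1)<95)&(z>.15)&(z<.3);
for s in(slice(150,257),slice(257,360)):
    q=P[:,s][d[:,s]];q=q[np.argsort(q[:,2])[:60]];print(q.mean(0),q[0])
E
```

```text
3.6 [0.5076 0.3007 0.1497] f [-0.3  0.1 -0. ] w 0.474 0.0 j [ 0.06  0.44 -0.86  1.62  0.35  1.24 -1.13]
1765 ((505.3272399902344, 299.8688049316406), (99.3615493774414, 9.60209846496582), 75.00119018554688)
[0.48808074 0.30839221 0.16319486] [0.48852345 0.30677142 0.15964089]
[0.52710527 0.29629127 0.16161889] [0.52867799 0.30245758 0.15893488]
```

>>> jog_arm --pt "-0.001 -0.002 0.014 0 0 0 -0.06" --pt "-0.001 -0.002 0.026 0 0 0 -0.06" --pt "-0.001 -0.002 0.037 0 0 0 -0.06" --pt "-0.001 -0.002 0.037 0 0 0 -0.06" --pt "-0.001 -0.002 0.037 0 0 0 -0.06"

```text
clock: 4.07
position: [0.5052, 0.2993, 0.1118]
ee_rot: [0.796, 0.606, -0.001, 0.002]
ft_force: [-0.2, 0.2, 0.6]
grip_width: 0.472
grasp_force: 0.0
```

>>> jog_arm --pt "0 0 0 0 0 0 -0.6" --pt "0 0 0 0 0 0 -1" --pt "0 0 0 0 0 0 -1" --pt "0 0 0 0 0 0 -1" --grip_force 50

```text
clock: 4.4
position: [0.5059, 0.3, 0.1133]
ee_rot: [0.796, 0.606, 0.001, 0.002]
ft_force: [-0.9, -0.7, 3.1]
grip_width: 0.108
grasp_force: 49.6
```

```bash
python3 - <<'E'
from plan import *
o=st();print(Rn.from_quat(o["ee_rot"]).as_matrix()[:,1])
E
```

```text
4.4 [0.5059 0.3    0.1133] f [-0.9 -0.7  3.1] w 0.108 49.58700478076935 j [ 0.05  0.47 -0.84  1.66  0.38  1.18 -1.15]
[ 0.96404891 -0.26569624  0.00390023]
```

>>> jog_arm --pt "0 0 -0.02 0 0 0 -1" --pt "0 0 -0.055 0 0 0 -1" --pt "0 0 -0.095 0 0 0 -1" --pt "0 0 -0.135 0 0 0 -1" --pt "0 0 -0.165 0 0 0 -1"

```text
clock: 4.82
position: [0.5052, 0.3005, 0.2809]
ee_rot: [0.795, 0.606, 0.001, 0.002]
ft_force: [1.6, 0.3, -1.8]
grip_width: 0.108
grasp_force: 49.2
```

```bash
python3 - <<'E'
from plan import *
st()
def rays(c,uv,h):
    p=cv2.undistortPoints(np.array(uv,float).reshape(-1,1,2),c["K"],np.array([c["k1"],0,0,0,0.])).reshape(-1,2)
    d=np.c_[p,np.ones(len(p))]@c["R"];o=-c["R"].T@c["t"];return o+d*((h-o[2])/d[:,2])[:,None]
c=dict(np.load("w1.npz"));P=cloud(c);col=c["color"].astype(int);v=col.max(-1)
e=(P[...,0]>.44)&(P[...,0]<.66)&(abs(P[...,1]-.02)<.12)
w=(e&(v>165)&(P[...,2]<.02)&(P[...,2]>-.01)).astype(np.uint8)
w=cv2.morphologyEx(w,cv2.MORPH_OPEN,np.ones((3,3)))
q=rays(c,np.argwhere(w)[:,::-1],.008);print("white",len(q),q.min(0),q.max(0),cv2.minAreaRect(q[:,:2].astype(np.float32)*1000))
# back edge: per-y min x
B=[(q[np.abs(q[:,1]-y)<.002][:,0].min(),y) for y in np.arange(q[:,1].min()+.01,q[:,1].max()-.01,.004)]
B=np.array(B);print("back edge",B[::4].round(4).tolist(),cv2.fitLine((B*1000).astype(np.float32),cv2.DIST_HUBER,0,.01,.01).ravel())
d=e&(v<75)
for nm,z0,z1 in(("lip",.010,.028),("bar",.07,.105)):
    k=d&(P[...,2]>z0)&(P[...,2]<z1);q=P[k];print(nm,len(q),q.min(0),q.max(0))
    if len(q)>10:
        q=q[:,:2].astype(np.float32)*1000
        print(cv2.minAreaRect(q),cv2.fitLine(q,cv2.DIST_HUBER,0,.01,.01).ravel())
for n in("scene","top"):
    c=optics.camera(n);np.savez(n+"4.npz",**c)
cv2.imwrite("pics/w1c.png",cv2.resize(dict(np.load("w1.npz"))["color"][:150,230:430,::-1],(800,600)))
E
```

```text
4.8167 [0.5052 0.3005 0.2809] f [ 1.6  0.3 -1.8] w 0.108 49.20695185661316 j [ 0.09  0.35 -0.9   1.44  0.27  1.48 -1.08]
white 8102 [ 0.48976667 -0.05802572  0.008     ] [0.60248665 0.09476553 0.008     ] ((545.824462890625, 18.316802978515625), (149.71722412109375, 110.71794128417969), 88.0740966796875)
back edge [[0.49, -0.048], [0.4904, -0.032], [0.4911, -0.016], [0.4916, -0.0], [0.492, 0.016], [0.4909, 0.032], [0.4916, 0.048], [0.4921, 0.064], [0.4927, 0.08]] [1.7026512e-02 9.9985504e-01 4.9137561e+02 1.7974281e+01]
lip 224 [ 0.4400491  -0.0472068   0.01183941] [0.58740623 0.08147416 0.02329959]
((511.8526611328125, 15.514541625976562), (27.354936599731445, 191.9645538330078), 55.05792999267578) [  0.8281133  -0.5605607 560.33716   -18.97804  ]
bar 154 [ 0.51324629 -0.03801037  0.08703326] [ 0.52347361 -0.0202951   0.09401515]
((518.4342651367188, -29.159061431884766), (17.440279006958008, 9.981730461120605), 88.27350616455078) [ 3.221572e-01 -9.466862e-01  5.173560e+02 -3.058778e+01]
```

View pics/w1c.png

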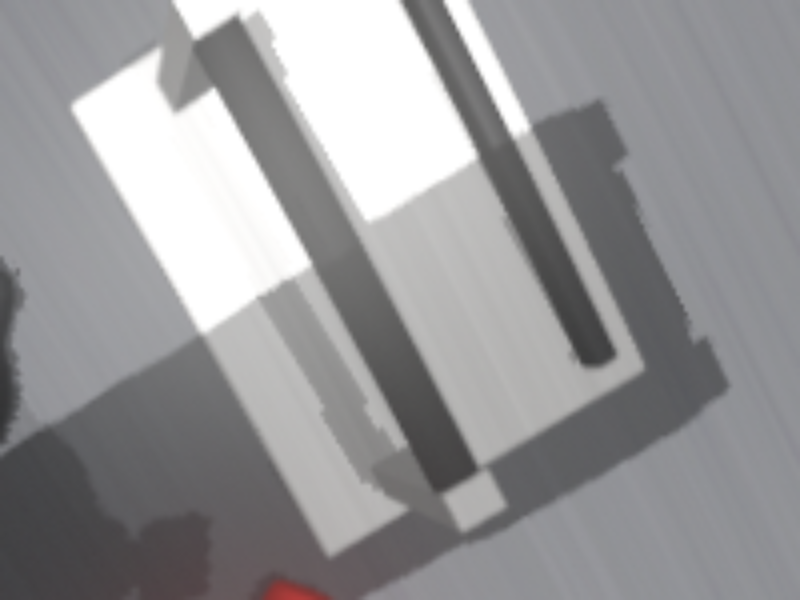

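The crop (4x of w1, origin 230,0) shows the bar from (220,30) to (455,480), the lip from (417,0) to (595,355), the base's back edge from (75,105) to (330,555), and its front right corner at (643,370). I'm casting these onto their planes.

```bash
cat >> plan.py <<'E'
def rays(c,uv,h):
    p=cv2.undistortPoints(np.array(uv,float).reshape(-1,1,2),c["K"],np.array([c["k1"],0,0,0,0.])).reshape(-1,2)
    d=np.c_[p,np.ones(len(p))]@c["R"];o=-c["R"].T@c["t"];return o+d*((h-o[2])/d[:,2])[:,None]
E
python3 - <<'E'
from plan import *
c=dict(np.load("w1.npz"))
L={"bar":(.091,(220,30),(455,480)),"lipmid":(.020,(425,8),(597,352)),"lipinner":(.020,(405,5),(580,352)),"back":(.008,(75,105),(330,555)),"front":(.008,(468,5),(643,370)),"right":(.008,(330,555),(643,370))}
for n,(h,a,b) in L.items():
    q=rays(c,[(230+x/4,y/4) for x,y in(a,b)],h)[:,:2]*1000
    d=q[0]-q[1];print(n,q.round(1).tolist(),"ang from +y",round(np.degrees(np.arctan2(-d[0],d[1])),2))
# second look: top view bar posts after arm moved
from m import *
C["t"]=dict(np.load("top4.npz"));W["t"]=cloud(C["t"])
P,h=sel("t",(350,425,262,325),lambda h,s,v:(v>120)&(s<50));q=P[(P[:,2]>.075)&(P[:,2]<.11)];print(len(q),rect(q),q.mean(0))
q=P[(P[:,2]<.02)];print(rect(q))
E
```

```text
bar [[523.2, 74.0], [517.8, -38.1]] ang from +y -2.78
lipmid [[587.1, 59.7], [583.6, -45.1]] ang from +y -1.92
lipinner [[582.9, 63.3], [579.4, -42.4]] ang from +y -1.92
back [[495.6, 92.7], [489.6, -55.6]] ang from +y -2.34
front [[601.8, 55.0], [597.0, -59.7]] ang from +y -2.4
right [[489.6, -55.6], [597.0, -59.7]] ang from +y 87.83
86 (array([522.2,  19.4]), array([132.8,  12.1]), 86.8) [0.52217961 0.02066512 0.0891258 ]
(array([550.9,  22. ]), array([200. , 171.9]), 89.9)
```

```bash
cat >> plan.py <<'E'
A=np.radians(-2.4);EX=np.array([np.cos(A),np.sin(A),0]);EY=np.array([-np.sin(A),np.cos(A),0]);EO=np.array([.5555,.0178,0])
def E2W(x,y,z): return EO+EX*x/1000+EY*y/1000+np.array([0,0,z/1000])
E
python3 - <<'E'
from plan import *
print(E2W(-102,0,265)); plan(E2W(-102,0,265),frame(-2.4,29),2)
E
```

```text
[0.45358947 0.02207132 0.265     ]
dist 0.285 ang 0.545
[-0.1419, 0.0116, 0.0086, -0.2474, 0.0275, -0.1114]
[-0.1424, -0.0061, 0.0054, -0.2474, 0.0275, -0.1114]
```

>>> jog_arm --pt "-0.028 0.002 0 -0.05 0.005 -0.022 -1" --pt "-0.066 0.005 0 -0.1 0.011 -0.045 -1" --pt "-0.104 0.008 0 -0.15 0.017 -0.07 -1" --pt "-0.142 0.012 0.005 -0.2 0.022 -0.09 -1" --pt "-0.142 0.012 0.008 -0.247 0.027 -0.111 -1"

```text
clock: 5.33
position: [0.4785, 0.1515, 0.2683]
ee_rot: [0.757, 0.641, 0.084, 0.094]
ft_force: [0.5, -1.1, -2.0]
grip_width: 0.112
grasp_force: 49.1
```

>>> jog_arm --pt "-0.038 -0.002 0 -0.05 0.005 -0.022 -1" --pt "-0.076 -0.003 0 -0.1 0.011 -0.045 -1" --pt "-0.112 -0.005 0 -0.15 0.017 -0.07 -1" --pt "-0.142 -0.006 0.005 -0.2 0.022 -0.09 -1" --pt "-0.142 -0.006 0.005 -0.247 0.027 -0.111 -1"

```text
clock: 5.75
position: [0.4503, 0.0145, 0.2597]
ee_rot: [0.701, 0.669, 0.168, 0.18]
ft_force: [0.2, -0.2, -3.0]
grip_width: 0.104
grasp_force: 49.1
```

>>> jog_arm --pt "0 0 0 0 0 0 -1" --pt "0 0 0 0 0 0 -1"

```text
clock: 5.92
position: [0.4518, 0.0207, 0.2614]
ee_rot: [0.7, 0.671, 0.168, 0.179]
ft_force: [0.2, 0.9, -1.8]
grip_width: 0.107
grasp_force: 49.2
```

```bash
python3 - <<'E'
from plan import *
o=st();R=Rn.from_quat(o["ee_rot"]).as_matrix();print(R.round(3).tolist())
for n in("scene","top"):
    c=optics.camera(n);np.savez(n+"5.npz",**c)
c=dict(np.load("scene5.npz"));P=cloud(c);hsv=cv2.cvtColor(c["color"],cv2.COLOR_RGB2HSV)
org=(hsv[...,0]>3)&(hsv[...,0]<18)&(hsv[...,1]>130)&(hsv[...,2]>60)
k=org&(abs(P[...,0]-.5)<.15)&(abs(P[...,1]-.02)<.1)&(P[...,2]>.08)
q=P[k];print(k.sum(),q.min(0),q.max(0))
n=np.linalg.svd(q-np.median(q,0),full_matrices=0)[2][2];n*=np.sign(n[0])
print("normal",n.round(3),"tilt",np.degrees(np.arcsin(n[2])))
# coordinates in tool frame
T=(q-o["position"])@R*1000
print("tool-frame pct x,y,z",np.percentile(T,[1,50,99],axis=0).round(1))
cv2.imwrite("pics/s5.png",cv2.resize(c["color"][100:280,190:400,::-1],(700,600)))
E
```

```text
5.9167 [0.4518 0.0207 0.2614] f [ 0.2  0.9 -1.8] w 0.107 49.19764280319214 j [ 0.4  -0.47 -0.47  2.19 -0.19  0.88 -0.04]
[[0.043, 0.878, 0.476], [0.999, -0.036, -0.025], [-0.005, 0.477, -0.879]]
693 [ 0.43383855 -0.03164995  0.17111146] [0.51089172 0.07060061 0.29582907]
normal [ 0.878 -0.035  0.477] tilt 28.485978863174857
tool-frame pct x,y,z [[-49.   -0.3 -33.6]
 [  6.2   5.7  44.4]
 [ 48.8  11.3 101.4]]
```

View pics/s5.png

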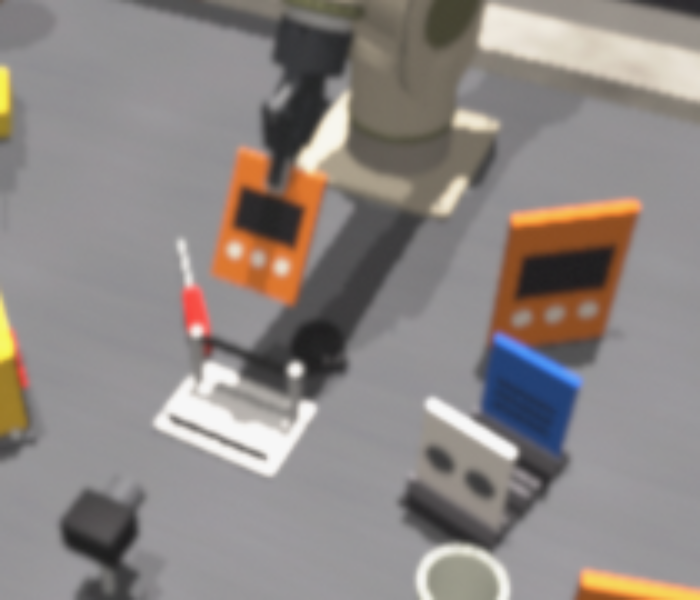

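The crop shows the panel held squarely, picture side to the camera, leaning toward the robot above and behind the easel (base at (240,415) in the crop). Its extent along the tool z runs from -34 to 101 mm, so the 37 mm offset is fixed in the tool frame.

```bash
python3 - <<'E'
from plan import *
plan(E2W(-42.8,0,131),frame(-2.4,28.5),1)
plan(E2W(-28.5,0,104.7),frame(-2.4,28.5),1)
E
```

```text
dist 0.144 ang 0.005
[0.0013, -0.0098, 0.1439, -0.0002, 0.0043, 0.0024]
dist 0.174 ang 0.005
[0.0014, -0.0097, 0.1738, -0.0002, 0.0043, 0.0024]
```

>>> jog_arm --pt "0.001 -0.005 0.035 0 0.004 0.002 -1" --pt "0.001 -0.01 0.07 0 0.004 0.002 -1" --pt "0.001 -0.01 0.105 0 0.004 0.002 -1" --pt "0.001 -0.01 0.13 0 0.004 0.002 -1" --pt "0.001 -0.01 0.144 0 0.004 0.002 -1"

```text
clock: 6.43
position: [0.5128, 0.0198, 0.1278]
ee_rot: [0.7, 0.671, 0.17, 0.176]
ft_force: [-0.3, -1.2, -2.6]
grip_width: 0.104
grasp_force: 49.2
```

>>> jog_arm --pt "0 0 0 0 0 0 -1" --pt "0 0 0 0 0 0 -1"

```text
clock: 6.6
position: [0.5126, 0.0191, 0.1303]
ee_rot: [0.7, 0.671, 0.17, 0.177]
ft_force: [0.1, 0.2, -1.5]
grip_width: 0.109
grasp_force: 49.2
```

```bash
python3 - <<'E'
from plan import *
o=st();plan(E2W(-28.5,0,104.7),frame(-2.4,28.5),1)
c=optics.camera("scene");np.savez("s6.npz",**c);P=cloud(c);R=Rn.from_quat(o["ee_rot"]).as_matrix()
hsv=cv2.cvtColor(c["color"],cv2.COLOR_RGB2HSV)
org=(hsv[...,0]>3)&(hsv[...,0]<18)&(hsv[...,1]>130)&(hsv[...,2]>60)
k=org&(abs(P[...,0]-.5)<.15)&(abs(P[...,1]-.02)<.1)&(P[...,2]>.0)
T=(P[k]-o["position"])@R*1000;print(k.sum(),np.percentile(T,[1,50,99],axis=0).round(1))
E=(P[k]-EO);print("easel x,y,z low edge",[(np.c_[E@EX,E@EY,E[:,2]][E[:,2]<np.percentile(E[:,2],3)]*1000).mean(0).round(1)])
# lip line in this view: dark pixels near tray
d=(c["color"].max(-1)<80);Q=P-EO;X=Q@EX;Y=Q@EY
m=d&(abs(X-.03)<.015)&(abs(Y)<.07)&(P[...,2]>0)&(P[...,2]<.03);print(m.sum(),X[m].mean(),Y[m].mean(),P[m][:,2].mean(),np.polyfit(Y[m],X[m],1))
E
```

```text
6.6 [0.5126 0.0191 0.1303] f [ 0.1  0.2 -1.5] w 0.109 49.18907046318054 j [ 0.5  -0.14 -0.66  2.26  0.03  0.51 -0.23]
dist 0.029 ang 0.002
[0.0004, 0.0006, 0.0294, -0.0017, -0.001, -0.0008]
633 [[-49.4  -2.7 -33.9]
 [  7.7   5.6  43.3]
 [ 49.5  11.8 102.2]]
easel x,y,z low edge [array([-6.2,  6.1, 39.6])]<stdin>:11: RuntimeWarning: Mean of empty slice.
  ret = ret.dtype.type(ret / rcount)
Traceback (most recent call last):
TypeError: expected non-empty vector for x
```

>>> jog_arm --pt "0 0 0.012 0 0 0 -1" --pt "0 0 0.022 0 0 0 -1" --pt "0 0 0.028 0 0 0 -1" --pt "0 0 0.028 0 0 0 -1" --pt "0 0 0.028 0 0 0 -1"

```text
clock: 7.07
position: [0.5263, 0.0179, 0.1073]
ee_rot: [0.7, 0.67, 0.171, 0.179]
ft_force: [0.2, 0.2, -1.9]
grip_width: 0.11
grasp_force: 49.2
```

>>> jog_arm --pt "0 -0.0005 0.001 0 0 0 -1" --pt "0 -0.001 0.002 0 0 0 -1" --pt "0 -0.001 0.002 0 0 0 -1"

```text
clock: 7.32
position: [0.526, 0.0177, 0.1044]
ee_rot: [0.7, 0.67, 0.171, 0.179]
ft_force: [-0.7, 0.6, -2.2]
grip_width: 0.11
grasp_force: 49.2
```

```bash
python3 - <<'E'
from plan import *
o=st();d=o["position"]-EO;print("easel tcp",d@EX*1000,d@EY*1000,d[2]*1000);R=Rn.from_quat(o["ee_rot"]).as_matrix()
p=d+R[:,2]*.105;print("origin",p@EX*1000,p@EY*1000,p[2]*1000)
E
```

```text
7.3167 [0.526  0.0177 0.1044] f [-0.7  0.6 -2.2] w 0.11 49.19354438781738 j [ 0.53 -0.05 -0.7   2.26  0.17  0.44 -0.36]
easel tcp -29.435159331262536 -1.3506828277507021 104.39473861513854
origin 20.822576835692107 -1.4644246561692167 12.203920101746174
```

>>> jog_arm --pt "0 -0.0005 0.001 0 0 0 -1" --pt "0 -0.0007 0.0013 0 0 0 -1" --pt "0 -0.0007 0.0013 0 0 0 -1"

```text
clock: 7.57
position: [0.5262, 0.0178, 0.1028]
ee_rot: [0.7, 0.671, 0.171, 0.178]
ft_force: [-1.5, 0.7, 2.2]
grip_width: 0.104
grasp_force: 49.9
```

>>> jog_arm --pt "0 -0.0005 0.001 0 0 0 -1" --pt "0 -0.0005 0.001 0 0 0 -1" --pt "0 -0.0005 0.001 0 0 0 -1"

```text
clock: 7.82
position: [0.5271, 0.0181, 0.1025]
ee_rot: [0.699, 0.671, 0.171, 0.179]
ft_force: [-1.4, 0.4, 5.2]
grip_width: 0.106
grasp_force: 50.6
```

>>> jog_arm --pt "0 0.0009 0.0005 0 0 0 -1" --pt "0 0.0013 0.0007 0 0 0 -1" --pt "0 0.0013 0.0007 0 0 0 -1"

```text
clock: 8.07
position: [0.5284, 0.0181, 0.1026]
ee_rot: [0.699, 0.671, 0.171, 0.179]
ft_force: [-8.9, 1.9, 13.7]
grip_width: 0.109
grasp_force: 52.3
```

>>> jog_arm --pt "0 0.0009 0.0005 0 0 0 -1" --pt "0 0.0013 0.0007 0 0 0 -1" --pt "0 0.0013 0.0007 0 0 0 -1"

```text
clock: 8.32
position: [0.5296, 0.0181, 0.1031]
ee_rot: [0.699, 0.671, 0.171, 0.179]
ft_force: [-24.9, 1.5, 32.6]
grip_width: 0.11
grasp_force: 56.0
```

>>> jog_arm --pt "0 -0.001 -0.001 0 0 0 -1" --pt "0 -0.0013 -0.0015 0 0 0 -1" --pt "0 -0.0013 -0.0015 0 0 0 -1" --grip_force 25

```text
clock: 8.57
position: [0.5276, 0.0179, 0.1026]
ee_rot: [0.7, 0.67, 0.171, 0.179]
ft_force: [-1.5, 1.8, 2.9]
grip_width: 0.108
grasp_force: 50.3
```

>>> jog_arm --pt "0 0 0 0 0 0 -0.75" --pt "0 0 0 0 0 0 -0.7" --pt "0 0 0 0 0 0 -0.65" --pt "0 0 0 0 0 0 -0.6" --pt "0 0 0 0 0 0 -0.55"

```text
clock: 8.98
position: [0.527, 0.0176, 0.1019]
ee_rot: [0.7, 0.67, 0.17, 0.178]
ft_force: [0.7, -0.3, 0.3]
grip_width: 0.223
grasp_force: 0.0
```

```bash
cat > pan.py <<'E'
from plan import *
def panel():
    c=optics.camera("scene");P=cloud(c);hsv=cv2.cvtColor(c["color"],cv2.COLOR_RGB2HSV)
    org=(hsv[...,0]>3)&(hsv[...,0]<18)&(hsv[...,1]>130)&(hsv[...,2]>60)
    k=org&(abs(P[...,0]-.55)<.12)&(abs(P[...,1]-.02)<.1)&(P[...,2]>.0)
    k=cv2.erode(k.astype(np.uint8),np.ones((2,2)))>0
    q=P[k]; m=np.median(q,0)
    for _ in range(3):
        n=np.linalg.svd(q-q.mean(0),full_matrices=0)[2][2];n*=np.sign(n[0]);e=(q-q.mean(0))@n;q=q[abs(e)<.006]
    E=q-EO;e=np.c_[E@EX,E@EY,E[:,2]]*1000
    print(len(q),"n easel",np.round([n@EX,n@EY,n[2]],3),"tilt",np.degrees(np.arcsin(n[2])).round(1))
    s=-np.sin(np.arcsin(n[2]))*e[:,0]+np.cos(np.arcsin(n[2]))*e[:,2]
    print("y range",np.percentile(e[:,1],[1,99]).round(1),"low edge",e[s<np.percentile(s,4)].mean(0).round(1),"top",e[s>np.percentile(s,97)].mean(0).round(1))
    return c
E
python3 - <<'E'
from pan import *
st();c=panel();cv2.imwrite("pics/s7.png",cv2.resize(c["color"][130:280,190:340,::-1],(600,600)))
E
```

```text
8.9833 [0.527  0.0176 0.1019] f [ 0.7 -0.3  0.3] w 0.223 0.0 j [ 0.53 -0.04 -0.7   2.26  0.18  0.43 -0.37]
451 n easel [0.859 0.012 0.512] tilt 30.8
y range [-45.9  48.7] low edge [24.8  4.9 16.1] top [-42.1  -2.4 131.1]
```

View pics/s7.png

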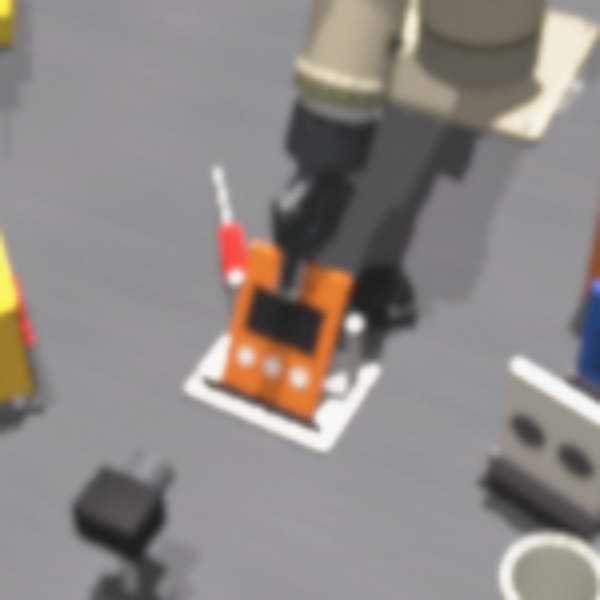

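The panel now leans on the bar at a tilt of 30.8°, its foot at the lip ((270,385) in the crop) and parallel to it. I'm opening wider and retreating along the panel.

>>> jog_arm --pt "0 0 0 0 0 0 -0.35" --pt "0 0 0 0 0 0 -0.2" --pt "0 0 0 0 0 0 -0.15" --pt "0 0 0 0 0 0 -0.15"

```text
clock: 9.37
position: [0.5272, 0.0177, 0.1021]
ee_rot: [0.7, 0.671, 0.171, 0.178]
ft_force: [-0.7, 0.8, -0.2]
grip_width: 0.421
grasp_force: 0.0
```

>>> jog_arm --pt "0 -0.001 -0.015 0 0 0 -0.15" --pt "0 -0.002 -0.035 0 0 0 -0.15" --pt "0 -0.003 -0.065 0 0 0 -0.15" --pt "0 -0.004 -0.1 0 0 0 -0.15" --pt "0 -0.005 -0.12 0 0 0 -0.15"

```text
clock: 9.78
position: [0.465, 0.021, 0.2081]
ee_rot: [0.699, 0.671, 0.172, 0.179]
ft_force: [0.7, -0.7, 0.4]
grip_width: 0.426
grasp_force: 0.0
```

```bash
python3 - <<'E'
from pan import *
st();panel()
from m import *
red=lambda h,s,v:((h<5)|(h>172))&(s>140)&(v>70)
yel=lambda h,s,v:(h>20)&(h<35)&(s>140)&(v>80)
# foot switch from w1? use fresh top
c=optics.camera("top");C["t"]=c;W["t"]=cloud(c)
P,_=sel("t",(455,510,240,290),red);q=P[(P[:,2]>.05)&(P[:,2]<.075)]
a=np.radians(-45);f=np.array([np.cos(a),np.sin(a)]);l=np.array([-f[1],f[0]])
x=q[:,:2]@f;y=q[:,:2]@l;print("pedal x,y along -45",len(q),x.min(),x.max(),y.min(),y.max(),q[x<x.min()+.006].mean(0))
P,_=sel("t",(455,560,185,290),yel);q=P[(P[:,2]>.127)&(P[:,2]<.145)]
x=q[:,:2]@f;y=q[:,:2]@l;print("roof",len(q),np.percentile(x,[.5,2,98,99.5]),np.percentile(y,[.5,2,98,99.5]),q[:,2].mean(),rect(q))
E
```

```text
9.7833 [0.465  0.021  0.2081] f [ 0.7 -0.7  0.4] w 0.426 0.0 j [ 0.45 -0.4  -0.55  2.26 -0.19  0.73 -0.05]
512 n easel [0.859 0.008 0.512] tilt 30.8
y range [-46.4  48.2] low edge [24.7 -4.8 16.9] top [-42.6  -1.1 130.9]
pedal x,y along -45 67 0.5912216597003319 0.6041332157644226 0.2358433101087065 0.32270293569073194 [ 0.61599513 -0.22377823  0.06008429]
roof 612 [0.59968672 0.6005117  0.70855198 0.71466267] [0.21396655 0.21413242 0.34447955 0.34485953] 0.1339129223513562 (array([ 663. , -267.9]), array([131. , 122.4]), 44.9)
```

```bash
cat >> plan.py <<'E'
F=np.array([1,-1,0])/2**.5;Lf=np.array([1,1,0])/2**.5
def FW(x,y,z): return F*(.694+x/1000)+Lf*(.2793+y/1000)+np.array([0,0,z/1000])
E
python3 - <<'E'
from plan import *
plan(FW(-200,0,190),frame(-45,45),2)
E
```

```text
dist 0.191 ang 0.792
[-0.0844, 0.0339, 0.0296, -0.1336, -0.2235, 0.2982]
[-0.0624, 0.0505, 0.0519, -0.1336, -0.2235, 0.2982]
```

>>> jog_arm --pt "-0.02 0.005 0.003 -0.03 -0.05 0.06 -0.5" --pt "-0.045 0.015 0.01 -0.06 -0.1 0.13 -1" --pt "-0.065 0.024 0.018 -0.09 -0.15 0.2 -1" --pt "-0.084 0.034 0.03 -0.12 -0.2 0.27 -1" --pt "-0.084 0.034 0.03 -0.134 -0.224 0.298 -1" --grip_force 60

```text
clock: 10.3
position: [0.5066, -0.0677, 0.1933]
ee_rot: [0.794, 0.52, 0.16, 0.271]
ft_force: [0.2, -0.8, 0.0]
grip_width: 0.0
grasp_force: 0.0
```

```bash
python3 - <<'E'
from plan import *
st();plan(FW(-200,0,190),frame(-45,45),1)
E
```

```text
10.3 [ 0.5066 -0.0677  0.1933] f [ 0.2 -0.8  0. ] w 0.0 0.0 j [ 0.81 -0.34 -0.86  2.27  0.12  0.55 -0.59]
dist 0.093 ang 0.392
[-0.0603, 0.0541, 0.0464, -0.1395, -0.2187, 0.2938]
```

>>> jog_arm --pt "-0.012 0.011 0.009 -0.028 -0.044 0.06 -1" --pt "-0.024 0.022 0.018 -0.056 -0.088 0.12 -1" --pt "-0.036 0.033 0.027 -0.084 -0.132 0.18 -1" --pt "-0.048 0.043 0.036 -0.112 -0.175 0.235 -1" --pt "-0.06 0.054 0.046 -0.14 -0.219 0.294 -1"

```text
clock: 10.72
position: [0.544, -0.143, 0.1921]
ee_rot: [0.849, 0.368, 0.149, 0.348]
ft_force: [-0.9, 0.0, 0.4]
grip_width: 0.004
grasp_force: 0.0
```

```bash
python3 - <<'E'
from plan import *
st();plan(FW(-200,0,190),frame(-45,45),1)
plan(FW(-138,0,77),frame(-45,45),1)
E
```

```text
10.7167 [ 0.544  -0.143   0.1921] f [-0.9  0.   0.4] w 0.004 0.0 j [ 1.42 -0.35 -1.41  2.2   0.45  0.49 -1.17]
dist 0.01 ang 0.031
[-0.0045, 0.0043, 0.0072, -0.0084, -0.0184, 0.0239]
dist 0.135 ang 0.031
[-0.0059, -0.0308, 0.1312, -0.0084, -0.0184, 0.0239]
```

```bash
cat >> plan.py <<'E'
def tcp_for(c,R): return c+.0145*R[:,1]+.0125*R[:,2]
def contact():
    o=get_obs();R=Rn.from_quat(o["ee_rot"]).as_matrix();c=o["position"]-.0145*R[:,1]-.0125*R[:,2]
    print("contact corner fs",((c@F-.694)*1000).round(1),((c@Lf-.2793)*1000).round(1),(c[2]*1000).round(1))
E
python3 - <<'E'
from plan import *
R=frame(-30,50);p=tcp_for(FW(-150,0,90),R);print(p);plan(p,R,1)
E
```

```text
[ 0.59852541 -0.19661915  0.0930728 ]
dist 0.125 ang 0.251
[-0.0013, -0.0149, 0.1243, -0.0957, 0.1729, -0.1547]
```

>>> jog_arm --pt "0 -0.003 0.02 -0.02 0.04 -0.035 -1" --pt "0 -0.006 0.05 -0.04 0.08 -0.07 -1" --pt "-0.001 -0.01 0.08 -0.06 0.12 -0.11 -1" --pt "-0.001 -0.013 0.11 -0.08 0.16 -0.14 -1" --pt "-0.001 -0.015 0.124 -0.096 0.173 -0.155 -1"

```text
clock: 11.13
position: [0.5506, -0.1809, 0.1398]
ee_rot: [0.82, 0.424, 0.159, 0.35]
ft_force: [0.6, -1.0, 1.9]
grip_width: -0.0
grasp_force: 0.0
```

>>> jog_arm --pt "0 0 0 0 0 0 -1" --pt "0 0 0 0 0 0 -1"

```text
clock: 11.3
position: [0.5496, -0.1793, 0.1387]
ee_rot: [0.822, 0.424, 0.158, 0.347]
ft_force: [0.2, 0.3, 0.2]
grip_width: 0.0
grasp_force: 0.0
```

```bash
python3 - <<'E'
from plan import *
st();contact();R=frame(-30,50);plan(tcp_for(FW(-150,0,85),R),R,1);plan(tcp_for(FW(-97,0,75),R),R,1)
E
```

```text
11.3 [ 0.5496 -0.1793  0.1387] f [0.2 0.3 0.2] w 0.0 0.0 j [ 1.42  0.08 -1.44  2.27  1.27  0.56 -1.65]
contact corner fs -197.4 -20.4 137.3
dist 0.072 ang 0.147
[0.0167, -0.0, 0.0705, -0.0925, 0.1031, -0.0492]
dist 0.119 ang 0.147
[0.0089, 0.0299, 0.1147, -0.0925, 0.1031, -0.0492]
```

```bash
python3 - <<'E'
from plan import *
plan([.40,-.38,.26],frame(-50,0),2)
E
```

```text
dist 0.278 ang 0.821
[-0.1271, 0.0391, -0.0407, 0.391, -0.031, 0.1203]
[-0.124, 0.0361, -0.0517, 0.391, -0.031, 0.1203]
```

>>> jog_arm --pt "-0.025 0.008 -0.02 0.08 -0.006 0.024 -1" --pt "-0.05 0.016 -0.035 0.16 -0.012 0.048 -1" --pt "-0.075 0.024 -0.041 0.24 -0.018 0.07 -1" --pt "-0.1 0.03 -0.041 0.32 -0.024 0.096 -1" --pt "-0.127 0.039 -0.041 0.391 -0.031 0.12 -1"

```text
clock: 11.72
position: [0.497, -0.2386, 0.1662]
ee_rot: [0.873, 0.403, 0.087, 0.262]
ft_force: [-0.1, -1.3, -1.4]
grip_width: -0.001
grasp_force: 0.0
```

>>> jog_arm --pt "-0.025 0.008 -0.01 0.08 -0.006 0.024 -1" --pt "-0.05 0.016 -0.02 0.16 -0.012 0.048 -1" --pt "-0.075 0.024 -0.03 0.24 -0.018 0.07 -1" --pt "-0.1 0.03 -0.04 0.32 -0.024 0.096 -1" --pt "-0.124 0.036 -0.052 0.391 -0.031 0.12 -1"

```text
clock: 12.13
position: [0.4202, -0.3322, 0.2385]
ee_rot: [0.931, 0.354, 0.011, 0.087]
ft_force: [0.9, 0.5, 0.4]
grip_width: 0.001
grasp_force: 0.0
```

```bash
python3 - <<'E'
from plan import *
st();plan([.40,-.38,.26],frame(-50,0),1);R=frame(-45,45);p=tcp_for(FW(-180,0,150),R);print(p);plan(p,R,2)
E
```

```text
12.1333 [ 0.4202 -0.3322  0.2385] f [0.9 0.5 0.4] w 0.001 0.0 j [ 1.42  0.07 -0.92  1.78  0.17  1.17 -0.39]
dist 0.056 ang 0.179
[-0.0477, 0.0254, -0.0154, 0.1718, 0.0398, 0.0288]
[ 0.57444781 -0.17945796  0.15141421]
dist 0.234 ang 0.62
[0.1101, -0.0128, 0.0373, -0.3075, 0.0335, -0.0181]
[0.1092, -0.0221, 0.0356, -0.3075, 0.0335, -0.0181]
```

```bash
python3 - <<'E'
from plan import *
plan([.56,-.17,.25],frame(-35,0),2)
E
```

```text
dist 0.214 ang 0.292
[0.1057, -0.0126, -0.0125, 0.0828, 0.031, -0.1162]
[0.1068, -0.0011, -0.0087, 0.0828, 0.031, -0.1162]
```

>>> jog_arm --pt "0.03 -0.003 -0.003 0.03 0.01 -0.04 -1" --pt "0.06 -0.006 -0.006 0.05 0.02 -0.08 -1" --pt "0.09 -0.009 -0.009 0.08 0.03 -0.11 -1" --pt "0.106 -0.012 -0.012 0.083 0.031 -0.116 -1"

```text
clock: 12.47
position: [0.493, -0.2477, 0.2423]
ee_rot: [0.911, 0.411, 0.007, 0.043]
ft_force: [0.1, -0.4, -1.3]
grip_width: 0.003
grasp_force: 0.0
```

>>> jog_arm --pt "0.03 0 -0.003 0.03 0.01 -0.04 -1" --pt "0.06 -0.001 -0.006 0.05 0.02 -0.08 -1" --pt "0.09 -0.001 -0.009 0.08 0.03 -0.11 -1" --pt "0.107 -0.001 -0.009 0.083 0.031 -0.116 -1"

```text
clock: 12.8
position: [0.5623, -0.1659, 0.2484]
ee_rot: [0.886, 0.464, 0.001, -0.002]
ft_force: [-1.4, -0.4, -0.0]
grip_width: 0.004
grasp_force: 0.0
```

```bash
python3 - <<'E'
from plan import *
st();
for h,t in((-35,45),(-45,45)):
    R=frame(h,t);p=tcp_for(FW(-170,0,150),R);print(h,p);plan(p,R,2)
E
```

```text
12.8 [ 0.5623 -0.1659  0.2484] f [-1.4 -0.4 -0. ] w 0.004 0.0 j [ 1.    0.4  -1.02  1.49  0.34  1.43 -0.63]
-35 [ 0.58365803 -0.18397968  0.15141421]
dist 0.101 ang 0.788
[-0.0015, 0.014, 0.0485, -0.3937, -0.003, 0.0014]
[-0.0014, -0.0056, 0.0501, -0.3937, -0.003, 0.0014]
-45 [ 0.58151888 -0.18652903  0.15141421]
dist 0.101 ang 0.807
[-0.0032, 0.0139, 0.0485, -0.3929, -0.0372, 0.0842]
[-0.001, -0.0056, 0.0502, -0.3929, -0.0372, 0.0842]
```

>>> jog_arm --pt "0 0.003 0.01 -0.08 0 0 -1" --pt "0 0.006 0.02 -0.16 0 0 -1" --pt "0 0.009 0.03 -0.24 0 0 -1" --pt "-0.001 0.012 0.04 -0.32 -0.002 0.001 -1" --pt "-0.001 0.014 0.048 -0.394 -0.003 0.001 -1"

```text
clock: 13.22
position: [0.5711, -0.1779, 0.1991]
ee_rot: [0.87, 0.453, 0.09, 0.176]
ft_force: [-0.2, -0.5, -0.6]
grip_width: 0.001
grasp_force: 0.0
```

```bash
python3 - <<'E'
from plan import *
st();
for h,t in((-35,45),(-20,45)):
    R=frame(h,t);p=tcp_for(FW(-170,0,150),R);print(h,p);plan(p,R,1)
E
```

```text
13.2167 [ 0.5711 -0.1779  0.1991] f [-0.2 -0.5 -0.6] w 0.001 0.0 j [ 1.12  0.14 -1.05  1.88  0.41  0.88 -0.73]
-35 [ 0.58365803 -0.18397968  0.15141421]
dist 0.05 ang 0.388
[0.0024, -0.0058, 0.0493, -0.3879, 0.0031, 0.0012]
-20 [ 0.58595938 -0.17955884  0.15141421]
dist 0.05 ang 0.468
[0.0073, -0.0064, 0.049, -0.386, 0.1499, -0.2175]
```

>>> jog_arm --pt "0 -0.001 0.01 -0.08 0 0 -1" --pt "0.001 -0.002 0.02 -0.16 0.001 0 -1" --pt "0.001 -0.004 0.03 -0.24 0.002 0 -1" --pt "0.002 -0.005 0.04 -0.32 0.003 0.001 -1" --pt "0.002 -0.006 0.049 -0.388 0.003 0.001 -1"

```text
clock: 13.63
position: [0.58, -0.1867, 0.156]
ee_rot: [0.827, 0.428, 0.165, 0.326]
ft_force: [0.8, -0.0, 0.1]
grip_width: -0.003
grasp_force: 0.0
```

```bash
python3 - <<'E'
from plan import *
st();contact()
for c,h,t in(((-150,0,85),-35,45),((-150,0,85),-35,50),((-97,0,70),-35,50)):
    R=frame(h,t);p=tcp_for(FW(*c),R);print(h,t);plan(p,R,1)
E
```

```text
13.6333 [ 0.58   -0.1867  0.156 ] f [ 0.8 -0.   0.1] w -0.003 0.0 j [ 1.    0.06 -0.99  2.18  1.06  0.51 -1.44]
contact corner fs -170.8 -4.4 155.3
-35 45
dist 0.073 ang 0.039
[0.0015, -0.0318, 0.0654, -0.0378, 0.01, -0.0003]
-35 50
dist 0.071 ang 0.125
[0.0014, -0.0308, 0.0641, -0.1251, 0.01, 0.0002]
-35 50
dist 0.111 ang 0.125
[-0.0073, -0.0027, 0.1106, -0.1251, 0.01, 0.0002]
```

>>> jog_arm --pt "0 -0.008 0.016 -0.03 0.002 0 -1" --pt "0 -0.016 0.032 -0.06 0.005 0 -1" --pt "0.001 -0.024 0.05 -0.09 0.01 0 -1" --pt "0.001 -0.031 0.064 -0.125 0.01 0 -1" --pt "0.001 -0.031 0.064 -0.125 0.01 0 -1"

```text
clock: 14.05
position: [0.5956, -0.1995, 0.0845]
ee_rot: [0.805, 0.419, 0.193, 0.373]
ft_force: [-1.0, 0.1, -0.6]
grip_width: 0.001
grasp_force: 0.0
```

```bash
python3 - <<'E'
from plan import *
st();contact()
for c,h,t in(((-97,0,75),-35,50),((-97,0,62),-35,50)):
    R=frame(h,t);p=tcp_for(FW(*c),R);print(h,t);plan(p,R,1)
c=optics.camera("wrist");cv2.imwrite("pics/w8.png",c["color"][...,::-1]);P=cloud(c)
np.savez("w8.npz",**c)
E
```

```text
14.05 [ 0.5956 -0.1995  0.0845] f [-1.   0.1 -0.6] w 0.001 0.0 j [ 0.86  0.3  -0.89  2.27  1.82  0.65 -2.12]
contact corner fs -150.4 -2.5 81.6
-35 50
dist 0.054 ang 0.007
[-0.0067, 0.0294, 0.0446, -0.0064, 0.0025, 0.0006]
-35 50
dist 0.057 ang 0.007
[-0.0067, 0.0195, 0.053, -0.0064, 0.0025, 0.0006]
```

View pics/w8.png

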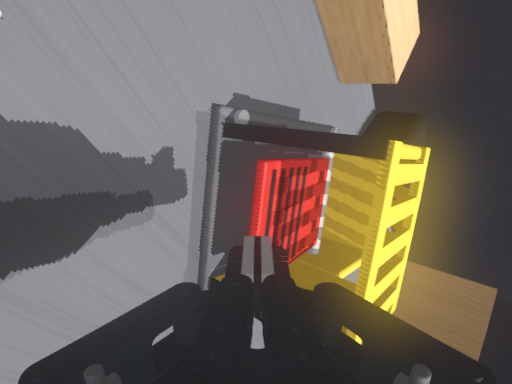

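The wrist view shows the shut fingers at (258,240), outside the hood and aimed at the red pedal, whose front edge runs (265,160)-(250,235). The yellow roof is clear to the right.

>>> jog_arm --pt "-0.002 0.008 0.011 0 0 0 -1" --pt "-0.004 0.016 0.022 0 0 0 -1" --pt "-0.006 0.024 0.034 0 0 0 -1" --pt "-0.007 0.029 0.044 -0.006 0.002 0 -1" --pt "-0.007 0.029 0.044 -0.006 0.002 0 -1"

```text
clock: 14.52
position: [0.6364, -0.2382, 0.0824]
ee_rot: [0.804, 0.417, 0.194, 0.376]
ft_force: [-1.6, 0.1, 0.6]
grip_width: 0.001
grasp_force: 0.0
```

```bash
cat >> plan.py <<'E'
def tips():
    # fingertip from the wrist depth, pedal red height near front edge
    c=optics.camera("wrist");P=cloud(c);d=c["depth"]
    o=get_obs();R=Rn.from_quat(o["ee_rot"]).as_matrix()
    T=(P-o["position"])@R
    k=(d>0)&(abs(T[...,1])<.02)&(abs(T[...,0])<.02)&(T[...,2]>-.06)&(T[...,2]<.02)&(c["color"].max(-1)<130)
    print("tip z in tool",np.percentile(T[k][:,2],[90,98,100]).round(4),"y",np.percentile(T[k][:,1],[1,99]).round(4))
    hsv=cv2.cvtColor(c["color"],cv2.COLOR_RGB2HSV);r=((hsv[...,0]<5)|(hsv[...,0]>172))&(hsv[...,1]>150)&(d>0)
    q=P[r];x=(q@F-.694)*1000;y=(q@Lf-.2793)*1000
    m=(abs(y)<50)&(x<-90)&(x>-115);print("pedal front: n",m.sum(),"z",np.percentile(q[m][:,2]*1000,[10,50,90]).round(1) if m.any() else 0)
E
python3 - <<'E'
from plan import *
st();contact();tips()
R=frame(-35,50);plan(tcp_for(FW(-97,0,62),R),R,1)
R=Rn.from_quat(get_obs()["ee_rot"]).as_matrix();print("world -z in tool",R.T@[0,0,-1])
E
```

```text
14.5167 [ 0.6364 -0.2382  0.0824] f [-1.6  0.1  0.6] w 0.001 0.0 j [ 0.87  0.4  -0.84  2.16  1.88  0.64 -2.06]
contact corner fs -94.1 -0.9 79.3
tip z in tool [0.0092 0.0164 0.02  ] y [-0.0196  0.019 ]
pedal front: n 2636 z [57.7 61.8 62.8]
dist 0.017 ang 0.003
[0.0009, -0.0137, 0.0097, 0.0009, 0.0025, -0.0011]
world -z in tool [ 0.00077035 -0.76663568  0.64208188]
```

>>> jog_arm --pt "0 -0.004 0.002 0 0 0 -1" --pt "0.001 -0.008 0.004 0 0 0 -1" --pt "0.001 -0.011 0.0055 0 0 0 -1" --pt "0.001 -0.011 0.0055 0 0 0 -1"

```text
clock: 14.9
position: [0.6327, -0.233, 0.0666]
ee_rot: [0.804, 0.419, 0.194, 0.375]
ft_force: [-0.2, 0.4, -0.4]
grip_width: 0.0
grasp_force: 0.0
```

>>> jog_arm --pt "0 -0.0012 0.001 0 0 0 -1" --pt "0 -0.0023 0.0019 0 0 0 -1" --pt "0 -0.0023 0.0019 0 0 0 -1"

```text
clock: 15.15
position: [0.6333, -0.2337, 0.0642]
ee_rot: [0.804, 0.419, 0.194, 0.375]
ft_force: [0.4, 0.6, 0.2]
grip_width: 0.0
grasp_force: 0.0
```

>>> jog_arm --pt "0 -0.0012 0.001 0 0 0 -1" --pt "0 -0.0023 0.0019 0 0 0 -1" --pt "0 -0.0023 0.0019 0 0 0 -1"

```text
clock: 15.4
position: [0.6336, -0.2338, 0.0617]
ee_rot: [0.803, 0.419, 0.195, 0.376]
ft_force: [-2.2, 0.9, 5.2]
grip_width: -0.001
grasp_force: 2.1
```

```bash
python3 - <<'E'
from plan import *
st();contact();tips()
E
```

```text
15.4 [ 0.6336 -0.2338  0.0617] f [-2.2  0.9  5.2] w -0.001 2.060492753435028 j [ 0.85  0.45 -0.83  2.18  1.95  0.67 -2.12]
contact corner fs -99.2 0.1 58.6
tip z in tool [-0.0109  0.0164  0.02  ] y [-0.0194  0.0192]
pedal front: n 2090 z [57.2 61.2 62.7]
```

>>> jog_arm --pt "0 -0.0025 0.002 0 0 0 -1" --pt "0 -0.005 0.004 0 0 0 -1" --pt "0 -0.0075 0.006 0 0 0 -1" --pt "0 -0.01 0.0083 0 0 0 -1" --pt "0 -0.01 0.0083 0 0 0 -1"

```text
clock: 15.87
position: [0.6339, -0.2335, 0.0489]
ee_rot: [0.803, 0.419, 0.195, 0.376]
ft_force: [-4.1, 2.4, 8.7]
grip_width: 0.004
grasp_force: 4.0
```

>>> jog_arm --pt "0 -0.0008 0.0007 0 0 0 -1" --pt "0 -0.0015 0.0013 0 0 0 -1" --pt "0 -0.0015 0.0013 0 0 0 -1"

```text
clock: 16.12
position: [0.634, -0.2334, 0.0473]
ee_rot: [0.803, 0.419, 0.195, 0.376]
ft_force: [-4.6, 2.8, 9.4]
grip_width: -0.001
grasp_force: 4.4
```

```bash
python3 - <<'E'
from plan import *
st();contact();tips()
E
```

```text
16.1167 [ 0.634  -0.2334  0.0473] f [-4.6  2.8  9.4] w -0.001 4.3718637427082285 j [ 0.85  0.49 -0.83  2.18  2.    0.7  -2.16]
contact corner fs -99.2 0.6 44.2
tip z in tool [-0.0088  0.0136  0.018 ] y [-0.0193  0.019 ]
pedal front: n 2295 z [42.9 47.2 48.5]
```

>>> jog_arm --pt "0 -0.0012 0.001 0 0 0 -1" --pt "0 -0.0023 0.0019 0 0 0 -1" --pt "0 -0.0023 0.0019 0 0 0 -1"

```text
clock: 16.42
position: [0.6341, -0.2334, 0.0445]
ee_rot: [0.803, 0.419, 0.195, 0.376]
ft_force: [-5.4, 4.0, 10.9]
grip_width: -0.005
grasp_force: 4.9
```

>>> jog_arm --pt "0 -0.0008 0.0007 0 0 0 -1" --pt "0 -0.0012 0.001 0 0 0 -1" --pt "0 -0.0012 0.001 0 0 0 -1"

```text
clock: 16.67
position: [0.6341, -0.2334, 0.043]
ee_rot: [0.803, 0.419, 0.195, 0.376]
ft_force: [-5.6, 2.9, 10.0]
grip_width: -0.003
grasp_force: 5.2
```

>>> jog_arm --pt "0 -0.0008 0.0006 0 0 0 -1" --pt "0 -0.0008 0.0006 0 0 0 -1" --pt "0 -0.0008 0.0006 0 0 0 -1"

```text
clock: 16.92
position: [0.6341, -0.2334, 0.0422]
ee_rot: [0.803, 0.419, 0.195, 0.376]
ft_force: [-6.5, 3.5, 10.7]
grip_width: -0.002
grasp_force: 5.5
```

>>> jog_arm --pt "0 -0.0008 0.0006 0 0 0 -1" --pt "0 -0.0008 0.0006 0 0 0 -1" --pt "0 -0.0008 0.0006 0 0 0 -1"

```text
clock: 17.17
position: [0.6342, -0.2334, 0.0418]
ee_rot: [0.803, 0.419, 0.195, 0.377]
ft_force: [-12.8, 6.5, 19.1]
grip_width: 0.0
grasp_force: 9.3
```

```bash
python3 - <<'E'
from plan import *
st();contact();tips()
E
```

```text
17.1667 [ 0.6342 -0.2334  0.0418] f [-12.8   6.5  19.1] w 0.0 9.284046438988298 j [ 0.84  0.5  -0.82  2.18  2.03  0.71 -2.18]
contact corner fs -99.1 0.8 38.7
tip z in tool [-0.008   0.0127  0.0198] y [-0.0194  0.019 ]
pedal front: n 2352 z [37.3 41.9 43. ]
```

The pedal is at its stop: it has travelled about 20 mm and the force jumped from 11 to 19 N. I'm holding, then releasing gently.

>>> jog_arm --pt "0 0 0 0 0 0 -1" --pt "0 0 0 0 0 0 -1" --pt "0 0 0 0 0 0 -1" --pt "0 0 0 0 0 0 -1" --pt "0 0 0 0 0 0 -1"

```text
clock: 17.63
position: [0.6342, -0.2334, 0.0418]
ee_rot: [0.803, 0.419, 0.195, 0.377]
ft_force: [-12.9, 5.5, 18.2]
grip_width: 0.001
grasp_force: 9.2
```

>>> jog_arm --pt "0 0 0 0 0 0 -1" --pt "0 0 0 0 0 0 -1" --pt "0 0 0 0 0 0 -1" --pt "0 0 0 0 0 0 -1" --pt "0 0 0 0 0 0 -1"

```text
clock: 18.05
position: [0.6342, -0.2334, 0.0419]
ee_rot: [0.803, 0.419, 0.195, 0.377]
ft_force: [-11.6, 6.0, 17.8]
grip_width: -0.003
grasp_force: 9.2
```

>>> jog_arm --pt "0 0 0 0 0 0 -1" --pt "0 0 0 0 0 0 -1" --pt "0 0 0 0 0 0 -1" --pt "0 0 0 0 0 0 -1" --pt "0 0 0 0 0 0 -1"

```text
clock: 18.47
position: [0.6342, -0.2333, 0.0418]
ee_rot: [0.803, 0.419, 0.195, 0.377]
ft_force: [-11.8, 5.6, 18.9]
grip_width: -0.0
grasp_force: 9.2
```

>>> jog_arm --pt "0 0 0 0 0 0 -1" --pt "0 0 0 0 0 0 -1" --pt "0 0 0 0 0 0 -1" --pt "0 0 0 0 0 0 -1" --pt "0 0 0 0 0 0 -1"

```text
clock: 18.88
position: [0.6342, -0.2334, 0.0418]
ee_rot: [0.803, 0.419, 0.195, 0.377]
ft_force: [-12.0, 5.7, 18.2]
grip_width: 0.0
grasp_force: 9.2
```

>>> jog_arm --pt "0 0.004 -0.003 0 0 0 -1" --pt "0 0.008 -0.0065 0 0 0 -1" --pt "0 0.013 -0.0105 0 0 0 -1" --pt "0 0.018 -0.015 0 0 0 -1" --pt "0 0.024 -0.02 0 0 0 -1"

```text
clock: 19.3
position: [0.6331, -0.2337, 0.0712]
ee_rot: [0.804, 0.419, 0.194, 0.375]
ft_force: [-0.6, -0.7, -0.4]
grip_width: 0.002
grasp_force: 0.0
```

```bash
python3 - <<'E'
from plan import *
st();contact();tips();R=frame(-35,50);plan(tcp_for(FW(-190,0,100),R),R,1)
E
```

```text
19.3 [ 0.6331 -0.2337  0.0712] f [-0.6 -0.7 -0.4] w 0.002 0.0 j [ 0.86  0.42 -0.84  2.18  1.92  0.66 -2.1 ]
contact corner fs -99.7 -0.2 68.1
tip z in tool [-0.0029  0.0135  0.0195] y [-0.019   0.0193]
pedal front: n 2606 z [58.4 61.9 62.9]
dist 0.096 ang 0.002
[0.0154, -0.0341, -0.088, 0.0012, 0.0009, 0.0013]
```

Pedal is back up. Backing out clear of the hood.

>>> jog_arm --pt "0.003 -0.007 -0.018 0 0 0 -1" --pt "0.006 -0.014 -0.036 0 0 0 -1" --pt "0.009 -0.021 -0.054 0 0 0 -1" --pt "0.012 -0.028 -0.072 0 0 0 -1" --pt "0.015 -0.034 -0.088 0 0 0 -1"

```text
clock: 19.77
position: [0.5675, -0.1695, 0.1011]
ee_rot: [0.804, 0.419, 0.194, 0.375]
ft_force: [-0.0, 0.6, 0.7]
grip_width: 0.004
grasp_force: 0.0
```

>>> jog_arm --pt "0 0 -0.02 0 0 0 -1" --pt "0 0 -0.04 0 0 0 -1" --pt "0 0 -0.04 0 0 0 -1" --pt "0 0 -0.04 0 0 0 -1"

```text
clock: 20.1
position: [0.5438, -0.1529, 0.1283]
ee_rot: [0.803, 0.419, 0.195, 0.377]
ft_force: [0.1, -0.6, 1.0]
grip_width: -0.002
grasp_force: 0.0
```

```bash
python3 - <<'E'
from pan import *
st();c=panel()
# compare with the first scene picture for things that moved
c0=dict(np.load("scene.npz"));d=(np.abs(c["color"].astype(int)-c0["color"]).max(-1)>60).astype(np.uint8)
d=cv2.morphologyEx(d,cv2.MORPH_OPEN,np.ones((3,3)));n,l,s,ct=cv2.connectedComponentsWithStats(d)
print([(x[:5].tolist()) for x in s[1:] if x[4]>20])
E
```

```text
20.1 [ 0.5438 -0.1529  0.1283] f [ 0.1 -0.6  1. ] w -0.002 0.0 j [ 0.88  0.01 -1.    2.37  1.53  0.55 -2.03]
509 n easel [0.858 0.01  0.513] tilt 30.8
y range [-46.1  48.3] low edge [25.2  1.4 17.3] top [-42.8   1.6 131.1]
[[135, 0, 84, 39, 1006], [296, 0, 24, 13, 260], [279, 18, 36, 75, 1540], [149, 34, 9, 6, 42], [311, 48, 6, 10, 44], [154, 72, 17, 18, 234], [326, 72, 5, 8, 35], [309, 86, 13, 6, 54], [174, 89, 9, 10, 54], [266, 99, 12, 21, 114], [287, 103, 8, 18, 82], [173, 108, 10, 5, 39], [248, 122, 22, 26, 314], [278, 147, 10, 6, 49], [238, 150, 15, 8, 73], [257, 151, 6, 4, 21], [150, 155, 23, 17, 272], [251, 154, 31, 21, 409], [186, 159, 36, 11, 364], [223, 165, 83, 70, 1769], [222, 170, 25, 12, 229], [327, 210, 29, 24, 390], [346, 238, 4, 7, 22]]
```

```bash
python3 -c "
from workcell import workorder
print(workorder.hand_in())"
```

```text
the job is handed in; nothing more can be done
None
```

I handed the job in: the orange panel leans on the easel (tilt 30.8°, foot at the lip), the pedal was held at its stop for about 1.7 s at about 19 N and came back up, and the arm is clear of everything; the hand-in gave no verdict.

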